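Load the column cradle and lock it home

TASK

Pull up the spring lock pin on top of the hood and turn it into its rest notch so that it stays up by itself, then draw the cradle all the way out and lay every steel column lying on the bench into saddles of the cradle, one column to a pair of saddles, seated level. Then push the cradle fully home under the hood and turn the pin back so that it drops into its hole and locks the cradle. Leave the other things on the bench where they are.

Things in the scene. Friction and masses are not known exactly. Their poses are not given: they have to be found in the camera images.
- dock: Fixed grey base (164 x 256 mm) with side rails and a white hood (164 along x, 80 along y, top at z 95 mm, legs at both x sides, open along y). Unturned: x away from the robot, y to its left; it may stand turned a few degrees. Origin on the bench under the middle of the home cradle; base y -66 to +190 mm, hood y -50 to +30 mm. The cradle slides out along the dock's +y.
- pin_lift (a joint): Height of the spring lock pin, m. 0: down, tip 10 mm deep in its hole in the cradle floor (2 mm free either way), cradle locked. A spring pulls it down: 8 N at 0, 15 N at the upper stop, 0.028. Below about 0.010 the tip blocks the cradle. Parked in the rest notch: 0.018. If the cradle is under it but over 2 mm from home, the tip lands on its floor, about 0.010.
- pin_turn (a joint): Turn of the lock pin, rad, counter-clockwise from above; stops -0.12, 1.45. Its side lug moves in a slotted collar on the hood. Within 0.1 of 0 the lug (to dock -x) is in the slot and the pin can go up and down; lift it past 0.023 to turn it. At 0.3 to 0.9 the lug rides on the collar (lift 0.022); at 1.22 is the rest notch, 4 mm deep; to leave it lift past 0.023 again. Stays put when let go.
- pin_grip (a point): Middle of the black T-bar on the lock pin: 64 mm long along this point's x, 14 mm thick along its y, 20 mm high; 148 mm above the bench when the pin is down, with the collar's top 26.5 mm below it (21 mm at a stop past the notch). Rises and turns with the pin.
- cradle (a joint): Travel of the cradle in m: 0 home under the hood, 0.11 fully out (stops at both ends). It slides with about 2 N friction and stays where it is left.
- cradle_handle (a point): Middle of the cradle's black handle bar: 84 mm long along the dock's x, 14 mm thick along its y, 16 mm high, 72 mm above the bench, on two posts 64 mm apart, open for 36 mm between bar and cradle floor; 100 mm to the dock's +y of the middle seat. Moves with the cradle.
- saddle_1 (a point): Seat 1 of 3 (1 nearest the robot, 52 mm apart along dock x): where the middle of a seated column's axis lies, 51.6 mm above the bench; a seated column runs along this point's y. The seat is two grey 90-degree V notches, 10 mm thick, 32 mm to either side along y; their tips reach 2 mm above this point; between them the cradle floor is 24 mm below it. Moves with the cradle.
- saddle_2 (a point): Seat 2 of 3 (1 nearest the robot, 52 mm apart along dock x): where the middle of a seated column's axis lies, 51.6 mm above the bench; a seated column runs along this point's y. The seat is two grey 90-degree V notches, 10 mm thick, 32 mm to either side along y; their tips reach 2 mm above this point; between them the cradle floor is 24 mm below it. Moves with the cradle.
- saddle_3 (a point): Seat 3 of 3 (1 nearest the robot, 52 mm apart along dock x): where the middle of a seated column's axis lies, 51.6 mm above the bench; a seated column runs along this point's y. The seat is two grey 90-degree V notches, 10 mm thick, 32 mm to either side along y; their tips reach 2 mm above this point; between them the cradle floor is 24 mm below it. Moves with the cradle.
- column_1: Steel column 120 mm long (0.15 to 0.3 kg): tube 22 mm in diameter with a dark square block (28 x 28 mm) at each end, 45 to 60 mm from the middle, and a 4 mm white stub. Origin at the middle of its axis, own y along it (may be rolled about it). Lies on the bench on its blocks, axis 14 mm high. Seated, the tube rests in both notches, the blocks outside them with 8 mm play each way. May be absent (None).
- column_2: Steel column 120 mm long (0.15 to 0.3 kg): tube 22 mm in diameter with a dark square block (28 x 28 mm) at each end, 45 to 60 mm from the middle, and a 4 mm white stub. Origin at the middle of its axis, own y along it (may be rolled about it). Lies on the bench on its blocks, axis 14 mm high. Seated, the tube rests in both notches, the blocks outside them with 8 mm play each way. May be absent (None).
- column_3: Steel column 120 mm long (0.15 to 0.3 kg): tube 22 mm in diameter with a dark square block (28 x 28 mm) at each end, 45 to 60 mm from the middle, and a 4 mm white stub. Origin at the middle of its axis, own y along it (may be rolled about it). Lies on the bench on its blocks, axis 14 mm high. Seated, the tube rests in both notches, the blocks outside them with 8 mm play each way. May be absent (None).
- dropper_bottle: White dropper bottle with red cap, 34 mm in diameter, 75 mm high. Bystander; origin in the middle of its underside.
- pipette: Grey micropipette, 256 mm long, lying. Bystander; origin in the middle of its underside.
- amber_bottle: Brown glass bottle with black cap, 48 mm in diameter, 98 mm high. Bystander; origin in the middle of its underside.
- marker: Felt marker with blue cap, 124 mm long, lying. Bystander; origin in the middle of its underside.
- petri_dish: Clear petri dish, 61 mm across, 16 mm high. Bystander; origin in the middle of its underside.
- beaker: Clear beaker, 50 mm across, 66 mm high. Bystander; origin in the middle of its underside.
- spatula: Lab spatula with blue handle, 195 mm long, lying flat. Bystander; origin in the middle of its underside.

How it is judged:
On the way, in this order (a step that is already met when the one before it is completed fails the run):
1. the lock pin rests up in its notch, let go (value of joint pin_lift above 0.015 m and value of joint pin_turn above 1 rad and contact force between the fingers and dock below 0.3 N), for 0.2 s.
2. the cradle is drawn fully out, the pin still parked (value of joint pin_lift above 0.015 m and value of joint pin_turn above 1 rad and value of joint cradle above 0.103 m), for 0.2 s.
3. every column lies level in saddles of the drawn-out cradle, let go (((horizontal distance between column_1 and saddle_1 below 0.011 m and z of column_1 in the frame of saddle_1 between -0.004 and 0.004 m and angle between the y axis of column_1 and the y axis of saddle_1, either way round below 0.045 rad) or (horizontal distance between column_1 and saddle_2 below 0.011 m and z of column_1 in the frame of saddle_2 between -0.004 and 0.004 m and angle between the y axis of column_1 and the y axis of saddle_2, either way round below 0.045 rad) or (horizontal distance between column_1 and saddle_3 below 0.011 m and z of column_1 in the frame of saddle_3 between -0.004 and 0.004 m and angle between the y axis of column_1 and the y axis of saddle_3, either way round below 0.045 rad)) and ((horizontal distance between column_2 and saddle_1 below 0.011 m and z of column_2 in the frame of saddle_1 between -0.004 and 0.004 m and angle between the y axis of column_2 and the y axis of saddle_1, either way round below 0.045 rad) or (horizontal distance between column_2 and saddle_2 below 0.011 m and z of column_2 in the frame of saddle_2 between -0.004 and 0.004 m and angle between the y axis of column_2 and the y axis of saddle_2, either way round below 0.045 rad) or (horizontal distance between column_2 and saddle_3 below 0.011 m and z of column_2 in the frame of saddle_3 between -0.004 and 0.004 m and angle between the y axis of column_2 and the y axis of saddle_3, either way round below 0.045 rad)) and ((horizontal distance between column_3 and saddle_1 below 0.011 m and z of column_3 in the frame of saddle_1 between -0.004 and 0.004 m and angle between the y axis of column_3 and the y axis of saddle_1, either way round below 0.045 rad) or (horizontal distance between column_3 and saddle_2 below 0.011 m and z of column_3 in the frame of saddle_2 between -0.004 and 0.004 m and angle between the y axis of column_3 and the y axis of saddle_2, either way round below 0.045 rad) or (horizontal distance between column_3 and saddle_3 below 0.011 m and z of column_3 in the frame of saddle_3 between -0.004 and 0.004 m and angle between the y axis of column_3 and the y axis of saddle_3, either way round below 0.045 rad)) and contact force between the fingers and column_1 below 0.3 N and contact force between the fingers and column_2 below 0.3 N and contact force between the fingers and column_3 below 0.3 N and value of joint cradle above 0.095 m), for 0.3 s.
4. the loaded cradle is fully home (((horizontal distance between column_1 and saddle_1 below 0.011 m and z of column_1 in the frame of saddle_1 between -0.004 and 0.004 m and angle between the y axis of column_1 and the y axis of saddle_1, either way round below 0.045 rad) or (horizontal distance between column_1 and saddle_2 below 0.011 m and z of column_1 in the frame of saddle_2 between -0.004 and 0.004 m and angle between the y axis of column_1 and the y axis of saddle_2, either way round below 0.045 rad) or (horizontal distance between column_1 and saddle_3 below 0.011 m and z of column_1 in the frame of saddle_3 between -0.004 and 0.004 m and angle between the y axis of column_1 and the y axis of saddle_3, either way round below 0.045 rad)) and ((horizontal distance between column_2 and saddle_1 below 0.011 m and z of column_2 in the frame of saddle_1 between -0.004 and 0.004 m and angle between the y axis of column_2 and the y axis of saddle_1, either way round below 0.045 rad) or (horizontal distance between column_2 and saddle_2 below 0.011 m and z of column_2 in the frame of saddle_2 between -0.004 and 0.004 m and angle between the y axis of column_2 and the y axis of saddle_2, either way round below 0.045 rad) or (horizontal distance between column_2 and saddle_3 below 0.011 m and z of column_2 in the frame of saddle_3 between -0.004 and 0.004 m and angle between the y axis of column_2 and the y axis of saddle_3, either way round below 0.045 rad)) and ((horizontal distance between column_3 and saddle_1 below 0.011 m and z of column_3 in the frame of saddle_1 between -0.004 and 0.004 m and angle between the y axis of column_3 and the y axis of saddle_1, either way round below 0.045 rad) or (horizontal distance between column_3 and saddle_2 below 0.011 m and z of column_3 in the frame of saddle_2 between -0.004 and 0.004 m and angle between the y axis of column_3 and the y axis of saddle_2, either way round below 0.045 rad) or (horizontal distance between column_3 and saddle_3 below 0.011 m and z of column_3 in the frame of saddle_3 between -0.004 and 0.004 m and angle between the y axis of column_3 and the y axis of saddle_3, either way round below 0.045 rad)) and value of joint cradle below 0.003 m), for 0.2 s.
At the end, for the whole second after the job is handed in: The cradle is home (within 3 mm), the pin is down in its hole (within 3 mm) and turned back (within 0.25 rad), and every column present lies at rest in a pair of saddles: middle within 11 mm of the seat point sideways and 4 mm in height, axis within 0.045 rad of the seat's (all of step 4 and value of joint pin_lift below 0.003 m and value of joint pin_turn below 0.25 rad and linear speed of each of column_1, column_2, column_3 below 0.02 m/s); the robot touches nothing.
It fails at once if a bystander is moved more than 40 mm (distance of any of dropper_bottle, pipette, amber_bottle, marker, petri_dish, beaker, spatula from where it was at the start of the episode above 0.04 m).
Of column_1, column_2, column_3 only 2 to 3 are there at a start; the rules pass over those that are not, and their reading is None.
At some moment in a run one of column_1, column_2, column_3 may be knocked a few centimetres aside while the robot is not near it.
Once in a run the grip may slacken for a moment while it holds something.
It also fails if it takes over 210 s, if anything falls off the work surface, if the arm or the gripper's body presses on something with over 40 N, if the wrist force passes 120 N, or if a joint passes its speed limit or range.

ROBOT

A 6-joint arm with a two-finger parallel gripper is mounted at the origin on a cart in front of the work surface, level with it; the furniture and walls round the work are solid. World frame = base frame: x ahead of the robot, y to its left, z up, the work surface at z = 0. Lengths are in m, angles in rad, forces in N, time in s.
With the tool pointing down it reaches from about 0.2 to 0.875 m from the base axis. Payload 3.4 kg.
Tool frame: the origin (TCP) lies midway between the tips of the shut fingers; the grasp point (between the pads) lies arm.grasp_offset behind it (arm.grasp_offset is the distance from the TCP to the grasp point, in m); z points along the fingers, y is the line along which they close (so a half turn about z gives the same grasp; the last joint's range is limited). The gripper opens to 94 mm and grips with 3 to 60 N. Pads are 16 mm wide; open, the fingers measure 119 mm over their backs; the gripper's body (75 mm by 177 mm) begins 78 mm behind the grasp point.
Start: joints at [-0.121, 0.276, 1.505, -0, 1.361, -0.121], TCP at [0.575, -0, 0.175] pointing down, gripper open.
Joint ranges: [-2.89, 2.89], [-0.75, 2.08], [0.22, 2.7], [-1.18, 4.32], [0.11, 2.71], [-2.7, 2.7]. Speed limits (rad/s): [2.57, 2.57, 3.14, 3.14, 3.14, 3.14].

INTERFACE

Orientations are given as a rotation vector (axis times angle).
In Python, from rig import arm, viewer, job gives the robot as it stands. The module is installed in compiled form; this text tells all that it offers.
- The arm moves only by the shell command python3 -m handwheel 'ROWS' [FORCE]. ROWS is JSON, a list that holds one entry, the list of rows, each a list of 7 numbers: the shift along the tool's x, y, z in units of 40 mm (1.0 is 40 mm), then the turn, a rotation vector about the tool's x, y, z in units of 10 degrees (1.0 is 10 degrees), then the closure in counts, from 0 (fully open) to 255 (shut). A call has 1 to 5 rows; each row is the pose to reach, as a shift and turn from the pose commanded when the call began, along the tool's axes at that moment; what a row does not reach only later rows make up. A row lasts 1/8 s, in which the tool goes at most 62.5 mm and 10.7 degrees, less where a joint would pass 70% of its speed; a pose out of reach is approached as far as the arm can. A call with a gripper value outside its range is refused whole. The fingers move at their own pace and stop on an object; FORCE is the grip in N (left out, the last holds). Time passes only in rows, so rows that repeat a pose let the fingers close. It gives the time, the measured TCP pose, the force, the opening and the grip force at its end, in the units of the state.
- arm.get_state(): the state, without advancing time (a new reading comes with each control period).
- viewer.snapshot(name): name is "scene" or "side" or "wrist"; returns (picture, depth): 480x640x3 uint8, red, green, blue; 480x640 float32, m along the optical axis (not along the pixel's ray), 0 where there is no reading.
- viewer.camera_model(name): a dict with "vfov" (degrees; the focal length in pixels is half the picture's height over the tangent of half this angle, whatever the lens; pixels are square), "cx", "cy" (the principal point, pixels), "dist" ([k1, k2, p1, p2, k3] as OpenCV has them; the pictures are not rectified), "position" and "rotation" of the camera in the world. Camera axes: x right, y down, z forward; pixel columns grow to the right and rows downward; lengths in m; the calibration is good to about 2 mm. A picture is of the moment at which its call begins: read the wrist's pose just before it. camera_model takes no time and is no camera call; for the wrist camera it gives the pose at the moment of the call.
- job.hand_in(): hands the job in; it is judged then, once.
The state is a dict: "clock": time; "joint_pos": joint angles; "joint_vel": joint speeds; "joint_torque": joint torques, N m; "eef_pos": TCP position; "orientation": TCP orientation; "ft_force": force on the tool from outside, world axes, zero at the start; "wrist_torque": the same for the moment, N m; "opening": opening from 0.0 (shut) to 1.0 (fully open); "grasp_force": force on a finger pad.
Only numpy, scipy, OpenCV 4.12 (cv2) and the standard library are available. Lean on these libraries where they do the work, as an engineer would, in place of code of your own. Each camera call takes 0.05 s, during which the arm holds its last target. There are 200 camera calls.

## Working session

There is one attempt and no reset: what is moved stays moved. The work goes in short steps, Python scripts to look and compute and a shell command to move; the robot and the scene stay as the last step left them, time stands still between calls to the robot, and variables do not carry over. Pictures are saved under pics/ and viewed, at most 14 in all, crops included, and the job is handed in when it is done.

```bash
mkdir -p pics; cat > h.py <<'E'
import numpy as np, cv2
from scipy.spatial.transform import Rotation as R
from rig import arm, viewer, job
def snap(n,f=None):
    m=viewer.camera_model(n); p,d=viewer.snapshot(n)
    if f: cv2.imwrite(f'pics/{f}.png',p[:,:,::-1])
    return m,p,d
def K(m):
    f=240/np.tan(np.radians(m['vfov'])/2); return np.array([[f,0,m['cx']],[0,f,m['cy']],[0,0,1.]])
def rot(m):
    r=np.array(m['rotation'],float); return r if r.shape==(3,3) else R.from_rotvec(r).as_matrix() if r.size==3 else R.from_quat(r).as_matrix()
def rays(m,uv):
    u=cv2.undistortPoints(np.array(uv,float).reshape(-1,1,2),K(m),np.array(m['dist'],float)).reshape(-1,2)
    return np.c_[u,np.ones(len(u))]
def plane(m,uv,z):
    d=rays(m,uv)@rot(m).T; p=np.array(m['position']); return p+d*((z-p[2])/d[:,2])[:,None]
def cloud(m,d,uv):
    uv=np.array(uv,int); return rays(m,uv)*d[uv[:,1],uv[:,0]][:,None]@rot(m).T+np.array(m['position'])
def proj(m,P):
    r=rot(m); return cv2.projectPoints(np.array(P,float).reshape(-1,1,3),cv2.Rodrigues(r.T)[0],-r.T@np.array(m['position']),K(m),np.array(m['dist'],float))[0].reshape(-1,2)
def tool(delta):  # world vector -> tool units of 40mm
    s=arm.get_state(); return R.from_rotvec(s['orientation']).inv().apply(delta)/0.04
E
python3 - <<'E'
from h import *
for n in('scene','side','wrist'):
    m,p,d=snap(n,n+'0'); print(n,m)
s=arm.get_state(); print(s, arm.grasp_offset)
print(R.from_rotvec(s['orientation']).as_matrix().round(3))
E
```

```text
scene {'vfov': 48.67497584228852, 'cx': 312.71644507260345, 'cy': 239.488175610742, 'dist': array([0.00729907, 0.        , 0.        , 0.        , 0.        ]), 'position': array([-0.44843755,  0.56531369,  0.9985025 ]), 'rotation': array([-1.30427872,  2.09010299, -1.01123198])}
side {'vfov': 49.13213412394008, 'cx': 312.67771444088544, 'cy': 236.27555048595227, 'dist': array([-0.14506634,  0.        ,  0.        ,  0.        ,  0.        ]), 'position': array([-0.0063805 ,  0.86517322,  1.57043019]), 'rotation': array([-0.90436719,  2.69332288, -0.83387807])}
wrist {'vfov': 62.161639574965925, 'cx': 315.18487880317343, 'cy': 235.95976214063217, 'dist': array([-0.08333204,  0.        ,  0.        ,  0.        ,  0.        ]), 'position': array([0.57374342, 0.07285158, 0.38428166]), 'rotation': array([ 2.88843812e+00,  1.98200390e-03, -3.03917428e-03])}
{'clock': 0.15, 'joint_pos': array([-1.21016855e-01,  2.76437309e-01,  1.50577722e+00, -1.60761736e-05,
        1.36073402e+00, -1.21008838e-01]), 'joint_vel': array([-0.00022477,  0.00027132, -0.00312844,  0.00073438,  0.00042345,
       -0.00114111]), 'joint_torque': array([ 2.15351523e-03, -4.04925048e+01, -2.37432325e+01,  7.02095032e-02,
        3.15094914e-02, -7.84152348e-05]), 'eef_pos': array([5.74548713e-01, 3.31369527e-05, 1.74436526e-01]), 'orientation': array([-2.22069846e+00, -2.22068812e+00,  1.33220023e-03]), 'ft_force': array([-0.14493094, -0.09784522,  0.46239882]), 'wrist_torque': array([-0.04730093, -0.0184172 , -0.03372892]), 'grasp_force': 0.0, 'opening': 1.0021490756467908} 0.0188
[[ 0.     1.    -0.001]
 [ 1.    -0.     0.   ]
 [ 0.    -0.001 -1.   ]]
```

View images.

View pics/scene0.png

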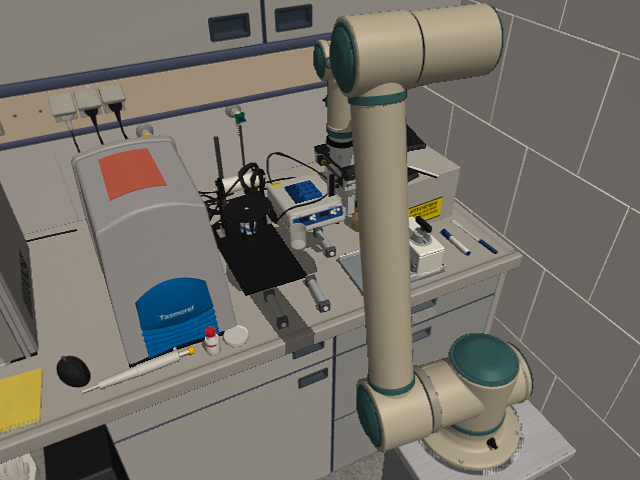

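View pics/side0.png

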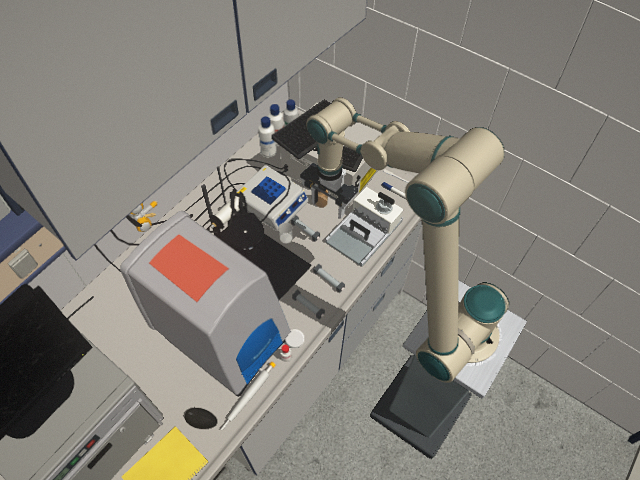

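```bash
python3 - <<'E'
from h import *
m,p,d=snap('side')
c=p[170:330,270:430]; cv2.imwrite('pics/sc.png',cv2.resize(c[:,:,::-1],(800,800))[0:600] if 0 else cv2.resize(c[:,:,::-1],(600,600),interpolation=cv2.INTER_CUBIC))
for uv in [(305,232),(328,279),(309,303),(378,205),(358,233),(286,238)]: print(uv,cloud(m,d,[uv])[0].round(3))
m,p,d=snap('scene')
for uv in [(330,243),(318,293),(277,307),(424,225)]: print(uv,cloud(m,d,[uv])[0].round(3))
E
```

```text
(305, 232) [0.66  0.008 0.005]
(328, 279) [0.473 0.124 0.022]
(309, 303) [0.467 0.238 0.029]
(378, 205) [ 0.482 -0.183  0.108]
(358, 233) [ 0.497 -0.092  0.026]
(286, 238) [0.682 0.089 0.041]
(330, 243) [ 0.669 -0.021 -0.001]
(318, 293) [0.466 0.119 0.024]
(277, 307) [0.466 0.237 0.025]
(424, 225) [ 0.453 -0.19   0.154]
```

View pics/sc.png

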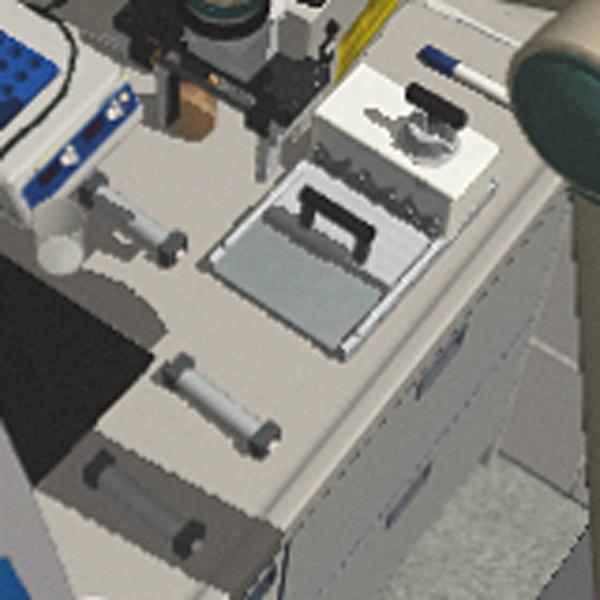

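View pics/wrist0.png

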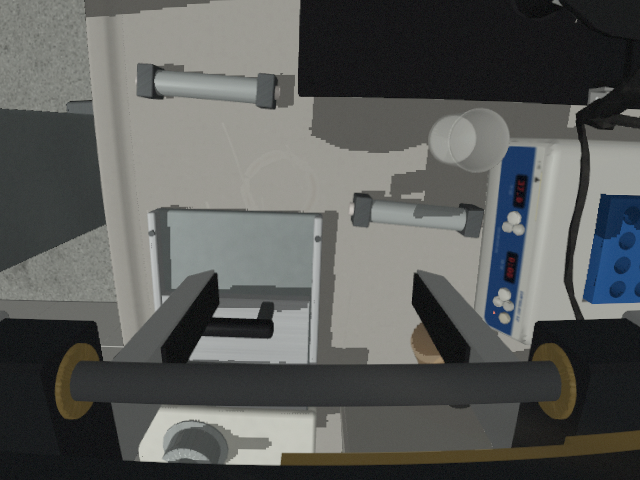

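```bash
python3 -m handwheel '[[[-5,-2.3,-3.2,0,0,0,0],[-5,-2.3,-3.2,0,0,0,0],[-5,-2.3,-3.2,0,0,0,0],[-5,-2.3,-3.2,0,0,0,0],[-5,-2.3,-3.2,0,0,0,0]]]'; python3 - <<'E'
from h import *
m,p,d=snap('wrist','w1')
print(m['position'],arm.get_state()['eef_pos'])
vv,uu=np.mgrid[0:480:2,0:640:2]; uv=np.c_[uu.ravel(),vv.ravel()]; P=cloud(m,d,uv); ok=d[uv[:,1],uv[:,0]]>0.2
col=p[uv[:,1],uv[:,0]].astype(int)
k=ok&(abs(P[:,2]-0.095)<0.006)&(col.min(1)>120)
print(k.sum(), P[k].min(0),P[k].max(0), cv2.minAreaRect((P[k][:,:2]*1000).astype(np.float32)))
k=ok&(P[:,2]>0.13)&(P[:,2]<0.17)&(col.max(1)<60)
print(k.sum(), P[k].mean(0) if k.any() else 0)
E
```

```text
clock: 0.88
eef_pos: [0.4828, -0.2035, 0.3055]
orientation: [2.223, 2.212, 0.001]
ft_force: [-0.0, 0.3, 0.8]
opening: 1.001
grasp_force: 0.0
[ 0.48128505 -0.12993073  0.51522056] [ 0.48284438 -0.20189615  0.30428439]
2074 [ 0.409065   -0.23907334  0.09040217] [ 0.5724573  -0.15805652  0.1000518 ] ((491.12469482421875, -199.30337524414062), (79.11370849609375, 161.91287231445312), 88.0840835571289)
309 [ 0.48364363 -0.19935364  0.15476235]
```

View pics/w1.png

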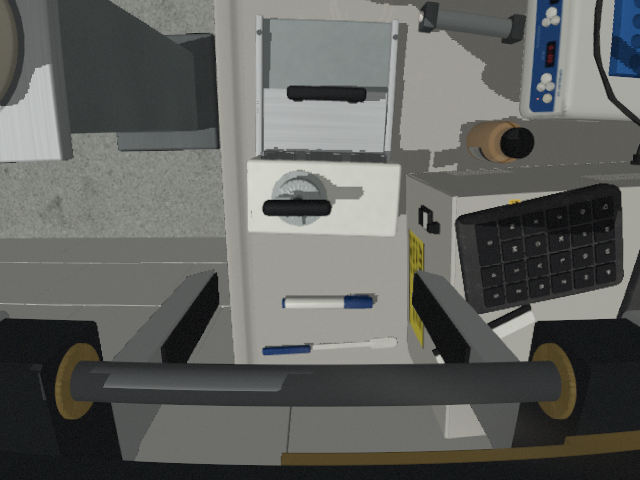

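```bash
cat >> h.py <<'E'
def bar(m,p,box,z,thr=60):
    x0,y0,x1,y1=box; mk=(p[y0:y1,x0:x1].max(2)<thr).astype(np.uint8)
    n,l,s,c=cv2.connectedComponentsWithStats(mk); i=1+s[1:,4].argmax(); v,u=np.nonzero(l==i)
    P=plane(m,np.c_[u+x0,v+y0],z)[:,:2]*1000
    r=cv2.minAreaRect(P.astype(np.float32)); b=cv2.boxPoints(r); e=max(b[1]-b[0],b[2]-b[1],key=np.linalg.norm); e=e*np.sign(e[np.abs(e).argmax()])
    return np.round(r[0],1),np.round(r[1],1),round(float(np.degrees(np.arctan2(e[1],e[0]))),2),P.mean(0).round(1)
E
python3 - <<'E'
from h import *
m,p,d=snap('wrist')
print(bar(m,p,(255,190,340,225),.158)); print(bar(m,p,(275,80,380,108),.08))
uv=np.array([(u,v) for u in range(255,400) for v in range(155,240)]);P=cloud(m,d,uv);k=abs(P[:,2]-.095)<.006
print(cv2.minAreaRect((P[k][:,:2]*1000).astype(np.float32)))
E
```

```text
(array([ 464.9, -195.3]), array([16.6, 61.1]), -0.17, array([ 465.1, -196.5]))
(array([494.7, -90.5]), array([15.5, 81.6]), -1.79, array([495.1, -90.1]))
((494.9064025878906, -199.60032653808594), (79.91938018798828, 155.6626434326172), 88.15885925292969)
```

```bash
python3 -m handwheel '[[[0.15,-0.45,0,0,0,1,0],[0.15,-0.45,0,0,0,2,0],[0.15,-0.45,0,0,0,3,0],[0.15,-0.45,0,0,0,4,0],[0.15,-0.45,0,0,0,5,0]]]' 50 && python3 -m handwheel '[[[0,0,0,0,0,1,120],[0,0,0,0,0,2,120],[0,0,0,0,0,3,120],[0,0,0,0,0,4,120],[0,0,0,0,0,4,120]]]'; python3 - <<'E'
from h import *
m,p,d=snap('wrist','w2')
s=arm.get_state();print(s['eef_pos'],s['joint_pos'].round(2),s['opening']);print(R.from_rotvec(s['orientation']).as_matrix().round(3))
uv=[(u,v) for v in range(20,480,60) for u in range(20,640,100)]
P=cloud(m,d,uv)
for a,b in zip(uv,P): 
  if b[2]>.06 and d[a[1],a[0]]>.2: print(a,b.round(2))
E
```

```text
clock: 1.6
eef_pos: [0.4652, -0.1918, 0.3015]
orientation: [-2.951, -1.069, 0.002]
ft_force: [0.8, -0.4, -0.3]
opening: 0.999
grasp_force: 0.0
clock: 2.22
eef_pos: [0.4652, -0.1921, 0.3018]
orientation: [-3.14, -0.007, 0.003]
ft_force: [0.1, 0.8, 0.7]
opening: 0.537
grasp_force: 0.0
[ 0.46513884 -0.19243323  0.30200251] [-0.53  0.12  1.4   0.    1.62  1.03] 0.5317347360767722
[[ 1.     0.005 -0.002]
 [ 0.005 -1.     0.002]
 [-0.002 -0.002 -1.   ]]
(320, 20) [ 0.62 -0.19  0.2 ]
(420, 20) [ 0.62 -0.27  0.2 ]
(520, 20) [ 0.63 -0.35  0.19]
(620, 20) [ 0.66 -0.49  0.11]
(620, 80) [ 0.6  -0.49  0.12]
(220, 140) [ 0.53 -0.09  0.08]
(320, 140) [ 0.53 -0.2   0.1 ]
(620, 140) [ 0.54 -0.49  0.13]
(220, 200) [ 0.46 -0.09  0.08]
(320, 200) [ 0.48 -0.2   0.16]
(620, 200) [ 0.48 -0.49  0.14]
(620, 260) [ 0.42 -0.49  0.16]
```

View pics/w2.png

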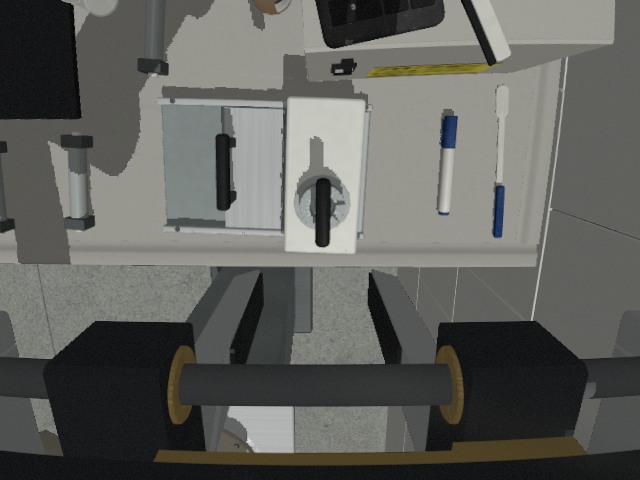

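```bash
python3 - <<'E'
from h import *
m,p,d=snap('wrist')
print(bar(m,p,(308,170,338,252),.158)); print(bar(m,p,(208,120,240,220),.08))
b=np.array([*bar(m,p,(308,170,338,252),.158)[0]/1000,.136]); print(tool(b-arm.get_state()['eef_pos']))
E
```

```text
(array([ 466.5, -198.8]), array([62.7, 13.6]), 0.34, array([ 467.5, -198.2]))
(array([495. , -94.3]), array([20.9, 81.2]), -1.15, array([496.1, -92.6]))
[0.03872884 0.15614944 4.15582308]
```

```bash
python3 -m handwheel '[[[0.02,0.12,1.5,0,0,0,120],[0.02,0.12,3,0,0,0,120],[0.02,0.12,4.2,0,0,0,120],[0.02,0.12,4.2,0,0,0,120],[0.02,0.12,4.2,0,0,0,120]]]' 50 && python3 -m handwheel '[[[0,0,0,0,0,0,255],[0,0,0,0,0,0,255],[0,0,0,0,0,0,255],[0,0,0,0,0,0,255],[0,0,0,0,0,0,255]]]' 50
```

```text
clock: 2.95
eef_pos: [0.4673, -0.1994, 0.1367]
orientation: [3.14, 0.002, 0.004]
ft_force: [-0.2, -0.9, 0.8]
opening: 0.532
grasp_force: 0.0
clock: 3.58
eef_pos: [0.4658, -0.1988, 0.1351]
orientation: [3.142, -0.0, 0.0]
ft_force: [0.1, -0.0, 0.2]
opening: 0.036
grasp_force: 0.0
```

```bash
python3 - <<'E'
from h import *
m,p,d=snap('wrist','w3')
m,p2,d=snap('scene'); m2,p3,d=snap('side')
c=lambda p,x,y,n:cv2.resize(p[y:y+n,x:x+n,::-1],(380,380),interpolation=cv2.INTER_CUBIC)
s=arm.get_state();print(s['eef_pos'],s['opening'],s['grasp_force'])
uv=proj(m,[s['eef_pos']])[0];uv2=proj(m2,[s['eef_pos']])[0];print(uv,uv2)
cv2.imwrite('pics/c3.png',np.vstack([np.hstack([c(p2,int(uv[0])-50,int(uv[1])-50,100),c(p3,int(uv2[0])-40,int(uv2[1])-40,80)])]+[]))
cv2.imwrite('pics/c3.png',np.hstack([cv2.resize(p[:,:,::-1],(420,315)),cv2.resize(c(p3,int(uv2[0])-40,int(uv2[1])-40,80),(315,315))]))
E
```

```text
[ 0.46578882 -0.19879923  0.13502861] 0.006589888650387588 0.0
[423.00795564 227.24646061] [385.09119188 199.65898586]
```

View pics/c3.png

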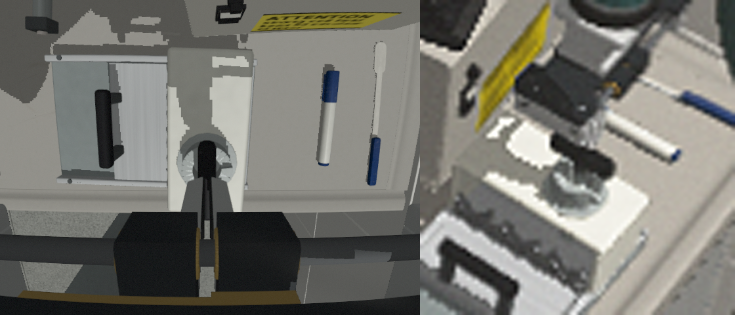

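```bash
python3 - <<'E'
from h import *
m,p,d=snap('wrist')
print(proj(m,[arm.get_state()['eef_pos'],[.466,-.199,.158],[.434,-.199,.158],[.498,-.199,.158]]).round())
for v in range(200,400,8): print(v,cloud(m,d,[(u,v) for u in (296,306,315,324)]).round(3).tolist(), p[v,315].tolist())
cv2.imwrite('pics/c4.png',cv2.resize(p[190:340,230:400,::-1],None,fx=4,fy=4))
E
```

```text
[[316. 265.]
 [316. 280.]
 [316. 337.]
 [316. 217.]]
200 [[0.496, -0.186, 0.096], [0.496, -0.193, 0.095], [0.496, -0.198, 0.095], [0.496, -0.204, 0.095]] [116, 117, 109]
208 [[0.491, -0.186, 0.097], [0.492, -0.193, 0.099], [0.491, -0.198, 0.098], [0.491, -0.204, 0.097]] [86, 90, 88]
216 [[0.486, -0.186, 0.097], [0.496, -0.194, 0.145], [0.497, -0.198, 0.152], [0.496, -0.203, 0.146]] [17, 19, 17]
224 [[0.485, -0.187, 0.117], [0.494, -0.194, 0.156], [0.494, -0.198, 0.157], [0.494, -0.203, 0.157]] [18, 21, 18]
232 [[0.482, -0.187, 0.121], [0.49, -0.194, 0.157], [0.491, -0.198, 0.159], [0.49, -0.203, 0.156]] [6, 9, 11]
240 [[0.477, -0.187, 0.122], [0.486, -0.194, 0.157], [0.487, -0.198, 0.158], [0.487, -0.203, 0.158]] [14, 12, 15]
248 [[0.472, -0.187, 0.122], [0.482, -0.194, 0.157], [0.483, -0.198, 0.159], [0.482, -0.203, 0.158]] [18, 18, 21]
256 [[0.461, -0.186, 0.101], [0.478, -0.194, 0.157], [0.479, -0.198, 0.158], [0.478, -0.203, 0.157]] [15, 14, 12]
264 [[0.459, -0.187, 0.114], [0.474, -0.194, 0.156], [0.474, -0.198, 0.158], [0.474, -0.203, 0.157]] [18, 16, 19]
272 [[0.457, -0.187, 0
[... 1083 characters left out ...]
2, 0.273]] [108, 110, 105]
352 [[0.498, -0.195, 0.28], [0.498, -0.197, 0.28], [-0.207, -0.2, -0.901], [0.496, -0.2, 0.277]] [125, 127, 121]
360 [[0.498, -0.195, 0.283], [0.497, -0.197, 0.281], [-0.239, -0.2, -0.901], [0.496, -0.2, 0.28]] [127, 130, 123]
368 [[0.498, -0.195, 0.286], [0.495, -0.197, 0.281], [0.493, -0.198, 0.277], [0.496, -0.2, 0.282]] [38, 40, 40]
376 [[0.498, -0.195, 0.288], [0.495, -0.197, 0.282], [0.493, -0.198, 0.28], [0.494, -0.2, 0.282]] [40, 42, 41]
384 [[0.496, -0.195, 0.287], [0.493, -0.197, 0.283], [0.492, -0.198, 0.281], [0.493, -0.2, 0.282]] [46, 48, 49]
392 [[0.495, -0.195, 0.287], [0.492, -0.197, 0.284], [0.491, -0.198, 0.282], [0.492, -0.2, 0.283]] [45, 47, 46]
```

View pics/c4.png

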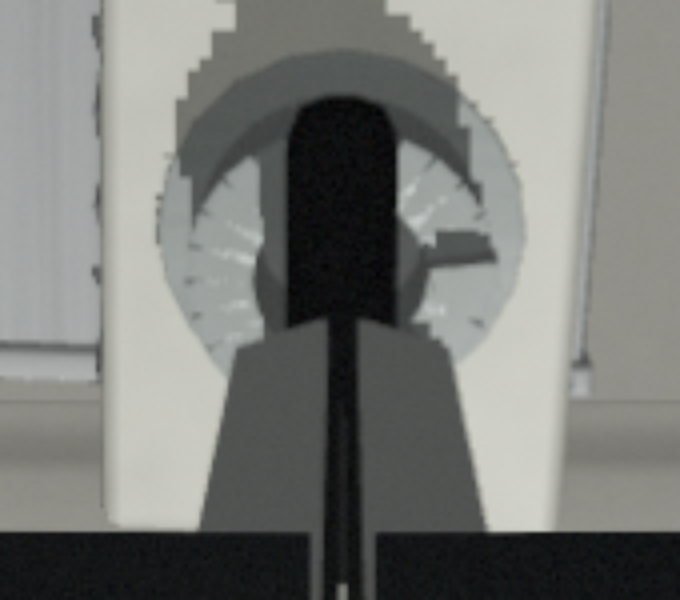

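```bash
python3 -m handwheel '[[[0,0,0,0,0,0,100],[0,0,0,0,0,0,100],[0,0,0,0,0,0,100],[0,0,0.25,0,0,0,100],[0,0,0.25,0,0,0,100]]]' 50 && python3 -m handwheel '[[[0,0,0.2,0,0,0,100],[0,0,0.2,0,0,0,100]]]'; python3 - <<'E'
from h import *
m,p,d=snap('wrist','w5')
for v in range(200,340,10): print(v,[cloud(m,d,[(u,v)])[0].round(3).tolist() for u in (240,260,280,290,340,350,370,390)])
E
```

```text
clock: 4.4
eef_pos: [0.465, -0.1983, 0.124]
orientation: [-3.14, -0.0, 0.003]
ft_force: [0.3, 0.2, 0.7]
opening: 0.506
grasp_force: 0.0
clock: 4.65
eef_pos: [0.4653, -0.1985, 0.1163]
orientation: [-3.141, 0.0, 0.002]
ft_force: [-0.7, -0.0, -0.3]
opening: 0.608
grasp_force: 0.0
200 [[0.488, -0.141, 0.028], [0.499, -0.166, 0.095], [0.499, -0.178, 0.095], [0.499, -0.183, 0.096], [0.498, -0.213, 0.095], [0.499, -0.219, 0.095], [0.499, -0.23, 0.095], [0.483, -0.26, -0.0]]
210 [[0.48, -0.141, 0.029], [0.493, -0.166, 0.095], [0.493, -0.177, 0.095], [0.493, -0.183, 0.096], [0.493, -0.213, 0.096], [0.493, -0.219, 0.095], [0.493, -0.23, 0.096], [0.475, -0.261, 0.001]]
220 [[0.472, -0.14, 0.027], [0.487, -0.165, 0.096], [0.487, -0.177, 0.097], [0.487, -0.183, 0.097], [0.487, -0.213, 0.098], [0.487, -0.219, 0.097], [0.486, -0.231, 0.094], [0.466, -0.261, 0.001]]
230 [[0.464, -0.14, 0.029], [0.481, -0.165, 0.096], [0.481, -0.177, 0.097], [0.483, -0.184, 0.105], [0.483, -0.212, 0.107], [0.481, -0.219, 0.098], [0.48, -0.231, 0.095], [0.457, -0.262, -0.0]]
240 [[0.456, -0.14, 0.028], [0.474, -0.165,
[... 1205 characters left out ...]
47, -0.184, 0.123], [0.447, -0.212, 0.123], [0.435, -0.22, 0.095], [0.435, -0.233, 0.095], [0.472, -0.228, 0.179]]
310 [[0.471, -0.169, 0.187], [0.428, -0.163, 0.095], [0.429, -0.176, 0.095], [0.428, -0.182, 0.095], [0.429, -0.214, 0.096], [0.429, -0.22, 0.095], [0.537, -0.198, 0.326], [0.472, -0.227, 0.188]]
320 [[0.468, -0.169, 0.188], [0.421, -0.163, 0.095], [0.422, -0.176, 0.096], [0.421, -0.182, 0.095], [0.421, -0.214, 0.095], [0.422, -0.22, 0.096], [0.421, -0.233, 0.094], [0.468, -0.227, 0.189]]
330 [[0.464, -0.17, 0.19], [0.414, -0.163, 0.095], [0.414, -0.176, 0.094], [0.415, -0.182, 0.097], [0.414, -0.214, 0.094], [0.415, -0.22, 0.097], [0.414, -0.233, 0.095], [0.464, -0.227, 0.189]]
```

View pics/w5.png

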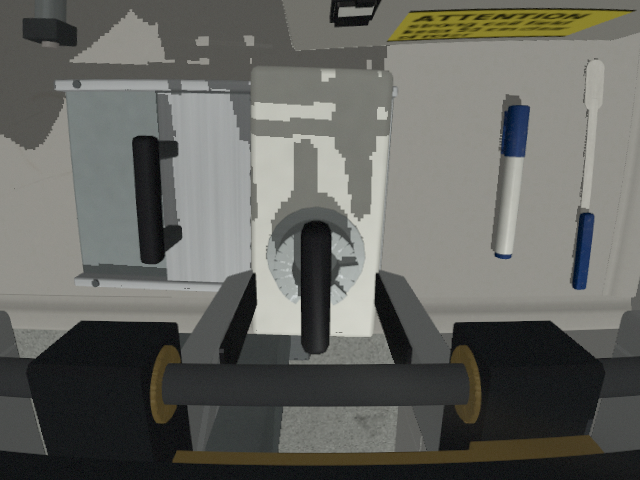

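```bash
python3 -m handwheel '[[[0,0,0.4,0,0,0,100],[0,0,0.4,0,0,0,100]]]' 50 && python3 -m handwheel '[[[0,0,0,0,0,0,255],[0,0,0,0,0,0,255],[0,0,0,0,0,0,255],[0,0,0,0,0,0,255],[0,0,0,0,0,0,255]]]' 50
```

```text
clock: 4.95
eef_pos: [0.4651, -0.1984, 0.1004]
orientation: [-3.141, 0.0, 0.003]
ft_force: [0.5, -0.6, 0.5]
opening: 0.606
grasp_force: 0.0
clock: 5.58
eef_pos: [0.4659, -0.1987, 0.1012]
orientation: [-3.141, 0.0, -0.0]
ft_force: [0.5, 0.1, 0.8]
opening: 0.143
grasp_force: 50.0
```

```bash
python3 -m handwheel '[[[0,0,-0.3,0,0,0,255],[0,0,-0.64,0,0,0,255],[0,0,-0.64,0,0,0,255],[0,0,-0.64,0,0,0,255]]]' 50
```

```text
clock: 6.08
eef_pos: [0.4657, -0.1986, 0.126]
orientation: [-3.141, 0.0, 0.001]
ft_force: [3.3, -1.5, -14.4]
opening: 0.142
grasp_force: 50.0
```

```bash
python3 -m handwheel '[[[0,0,0,0,0,-0.8,255],[0,0,0,0,0,-1.6,255],[0,0,0,0,0,-2.4,255],[0,0,0,0,0,-3.2,255],[0,0,0,0,0,-4,255]]]' 50 && python3 -m handwheel '[[[0,0,0,0,0,-0.8,255],[0,0,0,0,0,-1.6,255],[0,0,0,0,0,-2.4,255],[0,0,0,0,0,-2.9,255],[0,0,0,0,0,-2.9,255]]]' 50
```

```text
clock: 6.7
eef_pos: [0.4658, -0.1987, 0.1259]
orientation: [-2.949, -1.081, 0.0]
ft_force: [3.3, -0.2, -15.3]
opening: 0.144
grasp_force: 50.0
clock: 7.32
eef_pos: [0.4659, -0.1987, 0.1261]
orientation: [-2.59, -1.778, -0.0]
ft_force: [4.1, -0.2, -14.8]
opening: 0.146
grasp_force: 50.0
```

```bash
python3 -m handwheel '[[[0,0,0.2,0,0,0,255],[0,0,0.2,0,0,0,255],[0,0,0.2,0,0,0,100],[0,0,0.2,0,0,0,100],[0,0,0.2,0,0,0,100]]]' 50 && python3 -m handwheel '[[[0,0,-1.2,0,0,0,100],[0,0,-2.4,0,0,0,100],[0,0,-3.6,0,0,0,100],[0,0,-3.6,0,0,0,100]]]' 50; python3 - <<'E'
from h import *
m,p,d=snap('wrist','w6')
mk=(p.max(2)<60)
vv,uu=np.nonzero(mk[60:340]); P=cloud(m,d,np.c_[uu,vv+60]); k=(abs(P[:,0]-.466)<.05)&(abs(P[:,1]+.198)<.05)&(P[:,2]>.13)&(P[:,2]<.2)
print(k.sum(),np.percentile(P[k][:,2],[50,90]),cv2.minAreaRect((P[k][:,:2]*1000).astype(np.float32)))
k=(abs(P[:,0]-.495)<.06)&(abs(P[:,1]+.09)<.03)&(P[:,2]>.06)&(P[:,2]<.1)
print(k.sum(),np.percentile(P[k][:,2],[50,90]),cv2.minAreaRect((P[k][:,:2]*1000).astype(np.float32)))
E
```

```text
clock: 7.95
eef_pos: [0.466, -0.1991, 0.1195]
orientation: [2.588, 1.779, 0.0]
ft_force: [0.5, -0.2, 0.3]
opening: 0.431
grasp_force: 0.0
clock: 8.45
eef_pos: [0.4679, -0.2002, 0.2671]
orientation: [2.582, 1.775, 0.006]
ft_force: [-0.1, 0.3, -0.5]
opening: 0.607
grasp_force: 0.0
1145 [0.17492226 0.1761682 ] ((465.2713623046875, -197.91004943847656), (62.314170837402344, 13.515321731567383), 68.80597686767578)
1280 [0.07974065 0.08102102] ((494.7898254394531, -89.7933120727539), (13.796041488647461, 82.28246307373047), 88.48561096191406)
```

```bash
python3 -m handwheel '[[[1,-0.08,0,0,0,-1,255],[2.28,-0.17,0,0,0,-1.93,255],[2.28,-0.17,0,0,0,-1.93,255],[2.28,-0.17,0,0,0,-1.93,255]]]' 50 && python3 - <<'E'
from h import *
m,p,d=snap('wrist','w7')
s=arm.get_state();print(s['eef_pos'],s['opening'],R.from_rotvec(s['orientation']).as_matrix().round(3))
vv,uu=np.nonzero(p.max(2)<60); P=cloud(m,d,np.c_[uu,vv])
k=(abs(P[:,0]-.495)<.06)&(abs(P[:,1]+.09)<.03)&(P[:,2]>.06)&(P[:,2]<.1)
print(k.sum(),np.percentile(P[k][:,2],[50,90]),cv2.minAreaRect((P[k][:,:2]*1000).astype(np.float32)))
E
```

```text
clock: 9.0
eef_pos: [0.4914, -0.1114, 0.2615]
orientation: [-2.253, -2.187, 0.003]
ft_force: [0.4, -0.3, -0.8]
opening: 0.219
grasp_force: 0.0
[ 0.49146281 -0.11184174  0.26171061] 0.17596417676865078 [[ 0.031  1.    -0.002]
 [ 1.    -0.031 -0.   ]
 [-0.    -0.002 -1.   ]]
1140 [0.08005036 0.08120628] ((494.4539489746094, -89.01233673095703), (12.707950592041016, 82.14527893066406), 88.17683410644531)
```

```bash
python3 -m handwheel '[[[0,0.07,1.5,0,0,0,255],[0,0.07,3,0,0,0,255],[0,0.07,4.4,0,0,0,255],[0,0.07,5.4,0,0,0,255],[0,0.07,5.4,0,0,0,255]]]' && python3 -m handwheel '[[[0,0,0.45,0,0,0,255],[0,0,0.45,0,0,0,255]]]' && python3 -m handwheel '[[[0.3,0,0,0,0,0,255],[0.6,0,0,0,0,0,255],[0.9,0,0,0,0,0,255]]]'
```

```text
clock: 9.68
eef_pos: [0.4917, -0.1115, 0.0438]
orientation: [-2.252, -2.181, 0.006]
ft_force: [0.4, -0.4, -0.2]
opening: 0.003
grasp_force: 0.0
clock: 9.93
eef_pos: [0.4952, -0.1121, 0.0295]
orientation: [2.255, 2.187, 0.0]
ft_force: [0.2, 0.4, -0.7]
opening: 0.004
grasp_force: 0.0
clock: 10.3
eef_pos: [0.4975, -0.0749, 0.0299]
orientation: [2.251, 2.186, 0.002]
ft_force: [0.6, -2.7, 1.9]
opening: 0.006
grasp_force: 1.3
```

```bash
python3 -m handwheel '[[[0.5,0,0,0,0,0,255],[1,0,0,0,0,0,255],[1.5,0,0,0,0,0,255],[1.9,0,0,0,0,0,255],[1.9,0,0,0,0,0,255]]]' && python3 -m handwheel '[[[0.1,0,0,0,0,0,255],[0.2,0,0,0,0,0,255],[0.2,0,0,0,0,0,255]]]'
```

```text
clock: 10.92
eef_pos: [0.4972, 0.0025, 0.0286]
orientation: [-2.251, -2.189, 0.001]
ft_force: [-0.2, 0.4, 0.6]
opening: 0.004
grasp_force: 0.0
clock: 11.3
eef_pos: [0.4973, 0.0038, 0.0284]
orientation: [2.248, 2.189, -0.012]
ft_force: [-1.6, -12.3, -0.5]
opening: 0.004
grasp_force: 6.6
```

```bash
python3 -m handwheel '[[[-0.3,0,0,0,0,0,255],[-0.3,0,-1.5,0,0,0,200],[-0.3,0,-3,0,0,0,150],[-0.3,0,-4.5,0,0,0,100],[-0.3,0,-5.8,0,0,0,100]]]' && python3 -m handwheel '[[[0.5,1,-1.2,0,0,0,100],[0.8,1,-1.2,0,0,0,100],[0.8,1,-1.2,0,0,0,100]]]' &&  python3 - <<'E'
from h import *
m,p,d=snap('wrist','w8')
s=arm.get_state();print(s['eef_pos'])
vv,uu=np.nonzero(p.max(2)<60); P=cloud(m,d,np.c_[uu,vv])
k=(abs(P[:,0]-.495)<.06)&(abs(P[:,1]-.02)<.03)&(P[:,2]>.06)&(P[:,2]<.1)
print(k.sum(),np.percentile(P[k][:,2],[50,90]),cv2.minAreaRect((P[k][:,:2]*1000).astype(np.float32)))
E
```

```text
clock: 11.92
eef_pos: [0.4979, -0.0032, 0.2629]
orientation: [-2.255, -2.187, -0.003]
ft_force: [0.4, 0.6, 0.1]
opening: 0.392
grasp_force: 0.0
clock: 12.3
eef_pos: [0.5379, 0.0281, 0.3073]
orientation: [-2.251, -2.188, 0.003]
ft_force: [-0.3, -1.1, -0.8]
opening: 0.609
grasp_force: 0.0
[0.53734251 0.02762917 0.30670761]
879 [0.07984679 0.08112563] ((498.4463195800781, 21.393827438354492), (12.858895301818848, 80.94889068603516), 88.54256439208984)
```

View pics/w8.png

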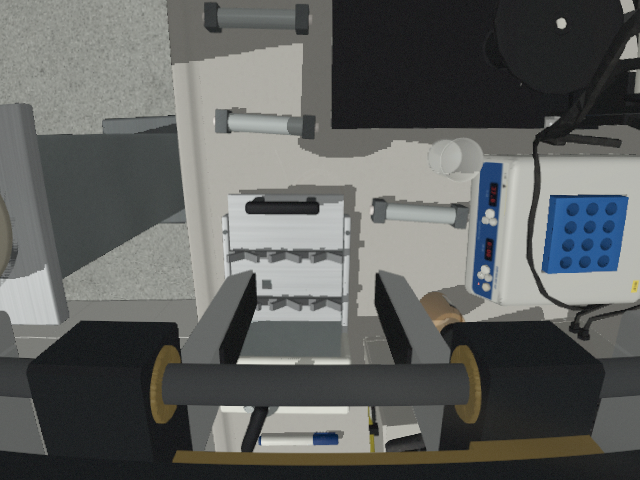

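```bash
cat >> h.py <<'E'
def cols(m,d,boxes,zmin=.012,zmax=.04):
    out=[]
    for x0,y0,x1,y1 in boxes:
        v,u=np.mgrid[y0:y1,x0:x1]; u,v=u.ravel(),v.ravel(); P=cloud(m,d,np.c_[u,v]); h=(P[:,2]>zmin)&(P[:,2]<zmax)
        mk=np.zeros((y1-y0,x1-x0),np.uint8); mk.ravel()[h]=1; n,l,s,c=cv2.connectedComponentsWithStats(mk); i=1+s[1:,4].argmax(); k=l.ravel()==i
        Q=P[k]; r=cv2.minAreaRect((Q[:,:2]*1000).astype(np.float32)); b=cv2.boxPoints(r); e=max(b[1]-b[0],b[2]-b[1],key=np.linalg.norm)
        out.append((np.round(r[0],1),np.round(r[1],1),round(float(np.degrees(np.arctan2(e[1],e[0]))),1),Q[:,2].max().round(4)))
    return out
E
python3 - <<'E'
from h import *
m,p,d=snap('wrist')
for o in cols(m,d,[(195,2,320,45),(205,100,325,150),(362,190,474,240)]): print(o)
vv,uu=np.mgrid[190:350,215:360]; P=cloud(m,d,np.c_[uu.ravel(),vv.ravel()]); k=(P[:,2]>.044)&(P[:,2]<.06); Q=P[k]
for lo,hi in((-.125,-.095),(-.065,-.035)):
    q=Q[(Q[:,1]>lo)&(Q[:,1]<hi)]; print(len(q),q.min(0).round(3),q.max(0).round(3)); hist,e=np.histogram(q[:,0],bins=np.arange(.40,.60,.004)); print([(round(a,3),int(b)) for a,b in zip(e,hist) if b])
E
```

```text
(array([473.3, 236.1]), array([ 28.5, 127.5]), -3.6, np.float64(0.031))
(array([477.6, 114.6]), array([ 28.5, 128.4]), -5.4, np.float64(0.031))
(array([670.,  -6.]), array([130.9,  64.6]), 1.0, np.float64(0.0311))
401 [ 0.455 -0.118  0.044] [ 0.566 -0.105  0.055]
[(np.float64(0.452), 4), (np.float64(0.456), 27), (np.float64(0.46), 18), (np.float64(0.472), 14), (np.float64(0.476), 31), (np.float64(0.48), 28), (np.float64(0.484), 17), (np.float64(0.488), 1), (np.float64(0.5), 14), (np.float64(0.504), 24), (np.float64(0.508), 29), (np.float64(0.512), 16), (np.float64(0.524), 14), (np.float64(0.528), 30), (np.float64(0.532), 31), (np.float64(0.536), 17), (np.float64(0.552), 10), (np.float64(0.556), 28), (np.float64(0.56), 33), (np.float64(0.564), 15)]
538 [ 0.423 -0.054  0.044] [ 0.568 -0.04   0.055]
[(np.float64(0.42), 3), (np.float64(0.424), 23), (np.float64(0.428), 34), (np.float64(0.432), 30), (np.float64(0.436), 6), (np.float64(0.448), 1), (np.float64(0.452), 19), (np.float64(0.456), 22), (np.float64(0.46), 34), (np.float64(0.464), 8), (np.float64(0.472), 4), (np.float64(0.476), 25), (np.float64(0.48), 31), (np.float64(0.484), 28), (np.float64(0.488), 4), (np.float64(0.5), 3), (np.float64(0.504), 19), (np.float64(0.508), 29), (np.float64(0.512), 26), (np.float64(0.516), 8), (np.float64(0.524), 7), (np.float64(0.528), 26), (np.float64(0.532), 27), (np.float64(0.536), 28), (np.float64(0.54), 5), (np.float64(0.556), 29), (np.float64(0.56), 25), (np.float64(0.564), 27), (np.float64(0.568), 7)]
```

```bash
python3 -m handwheel '[[[1,-0.8,0,0,0,1,100],[2.1,-1.55,0,0,0,2,100],[2.1,-1.55,0,0,0,3,100],[2.1,-1.55,0,0,0,4,100],[2.1,-1.55,0,0,0,5,100]]]' 40 && python3 -m handwheel '[[[0,0,0.4,0,0,1,100],[0,0,0.8,0,0,2,100],[0,0,1,0,0,3,100],[0,0,1,0,0,4,100],[0,0,1,0,0,4.37,100]]]' && python3 - <<'E'
from h import *
m,p,d=snap('wrist','w9')
s=arm.get_state();print(s['eef_pos'],s['joint_pos'].round(2));Rm=R.from_rotvec(s['orientation']).as_matrix();print(np.degrees(np.arctan2(Rm[1,1],Rm[0,1])))
uv=proj(m,[[.4776,.1146,.014],[.4733,.2361,.014]]).round().astype(int); print(uv)
v,u=np.mgrid[0:480:3,0:640:3]; P=cloud(m,d,np.c_[u.ravel(),v.ravel()]); k=(P[:,2]>.06)&(P[:,2]<.28)&(P[:,1]>.2)&(abs(P[:,0]-.45)<.25);print('wrist mach',k.sum(),P[k].min(0) if k.any() else 0)
x,y=uv[0]; print(cols(m,d,[(x-40,y-90,x+40,y+90)]))
m,p,d=snap('side')
v,u=np.mgrid[240:400:2,220:320:2]; P=cloud(m,d,np.c_[u.ravel(),v.ravel()]); 
for x in np.arange(.34,.64,.04):
    k=(P[:,2]>.06)&(P[:,2]<.3)&(abs(P[:,0]-x)<.02)&(P[:,1]>.25);
    if k.any(): print(x.round(2),'ymin',np.percentile(P[k][:,1],1).round(3),P[k][:,2].max().round(2))
E
```

```text
clock: 13.02
eef_pos: [0.4778, 0.1127, 0.3072]
orientation: [-2.97, -1.022, 0.005]
ft_force: [0.3, 0.1, 0.3]
opening: 0.611
grasp_force: 0.0
clock: 13.65
eef_pos: [0.4777, 0.1125, 0.2669]
orientation: [3.137, -0.153, -0.006]
ft_force: [-0.4, -0.7, 0.6]
opening: 0.605
grasp_force: 0.0
[0.47777727 0.11245474 0.26700781] [ 0.09  0.11  1.5  -0.    1.54  1.76]
-95.64270622826781
[[313 195]
 [211 209]]
wrist mach 2326 [0.41254934 0.34571603 0.06002524]
[(array([477.6, 114.1]), array([ 27.8, 127.2]), -5.7, np.float64(0.0308))]
0.42 ymin 0.416 0.08
0.46 ymin 0.355 0.19
0.5 ymin 0.359 0.3
```

```bash
python3 -m handwheel '[[[0,-0.04,1.5,0,0,0,110],[0,-0.04,3,0,0,0,110],[0,-0.04,4.5,0,0,0,110],[0,-0.04,6,0,0,0,110],[0,-0.04,6.6,0,0,0,110]]]' 40 && python3 -m handwheel '[[[0,0,0.4,0,0,0,110],[0,0,0.75,0,0,0,110],[0,0,0.75,0,0,0,110]]]'
```

```text
clock: 14.38
eef_pos: [0.4753, 0.114, 0.0009]
orientation: [3.137, -0.146, -0.012]
ft_force: [-0.6, 0.6, 0.2]
opening: 0.568
grasp_force: 0.0
clock: 14.75
eef_pos: [0.4784, 0.1145, -0.0263]
orientation: [3.138, -0.147, -0.004]
ft_force: [-0.4, -0.7, 0.6]
opening: 0.568
grasp_force: 0.0
```

```bash
python3 -m handwheel '[[[0,0,0.06,0,0,0,110],[0,0,0.06,0,0,0,255],[0,0,0.06,0,0,0,255],[0,0,0.06,0,0,0,255],[0,0,0.06,0,0,0,255]]]' 40 && python3 -m handwheel '[[[0,0,-0.5,0,0,0,255],[0,0,-1.5,0,0,0,255],[0,0,-2.7,0,0,0,255],[0,0,-2.7,0,0,0,255]]]' 40; python3 -c "
from h import *;m,p,d=snap('wrist','w10')"
```

```text
clock: 15.38
eef_pos: [0.48, 0.1147, -0.0275]
orientation: [3.138, -0.148, 0.001]
ft_force: [1.0, -0.3, 0.6]
opening: 0.226
grasp_force: 40.0
clock: 15.88
eef_pos: [0.4827, 0.1152, 0.0833]
orientation: [-3.137, 0.148, -0.012]
ft_force: [1.2, 0.1, -3.7]
opening: 0.227
grasp_force: 40.0
```

View pics/w10.png

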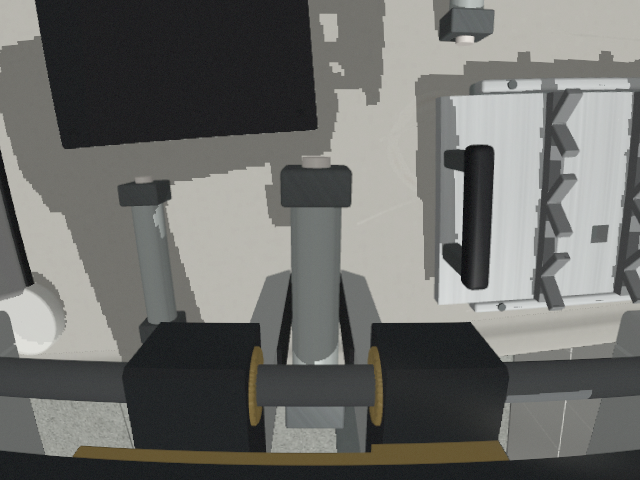

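```bash
python3 -m handwheel '[[[-0.1,1,0,0,0,-1,255],[-0.2,2,0,0,0,-2,255],[-0.3,3,0,0,0,-3,255],[-0.4,4,0,0,0,-4,255],[-0.47,4.9,0,0,0,-5,255]]]' 40 && python3 -m handwheel '[[[0,0,0,0,0,-1,255],[0,0,0,0,0,-2,255],[0,0,0,0,0,-3,255],[0,0,0,0,0,-4,255],[0,0,0,0,0,-4.4,255]]]' && python3 - <<'E'
from h import *
for i in range(3):
    s=arm.get_state();Rm=R.from_rotvec(s['orientation']).as_matrix();print(s['eef_pos'],np.degrees(np.arctan2(Rm[1,1],Rm[0,1])),Rm[:,2])
    m,p,d=snap('wrist','w11')
print(m['position'])
E
```

```text
clock: 16.55
eef_pos: [0.4401, -0.0791, 0.0779]
orientation: [-2.9, -1.199, 0.006]
ft_force: [0.2, 0.2, -2.5]
opening: 0.225
grasp_force: 40.0
clock: 17.18
eef_pos: [0.4404, -0.0778, 0.0778]
orientation: [-2.242, -2.194, 0.004]
ft_force: [0.3, 0.6, -2.8]
opening: 0.222
grasp_force: 40.0
[ 0.44040624 -0.07782055  0.07784587] -1.2395150202556091 [-0.0049702   0.00172106 -0.99998617]
[ 0.44039868 -0.07781224  0.07787681] -1.1853600599883978 [-0.00504855  0.00172011 -0.99998578]
[ 0.44062075 -0.07786012  0.07809374] -1.4126226412864633 [-0.00460258  0.00160871 -0.99998811]
[ 0.44229674 -0.00538231  0.28815745]
```

View pics/w11.png

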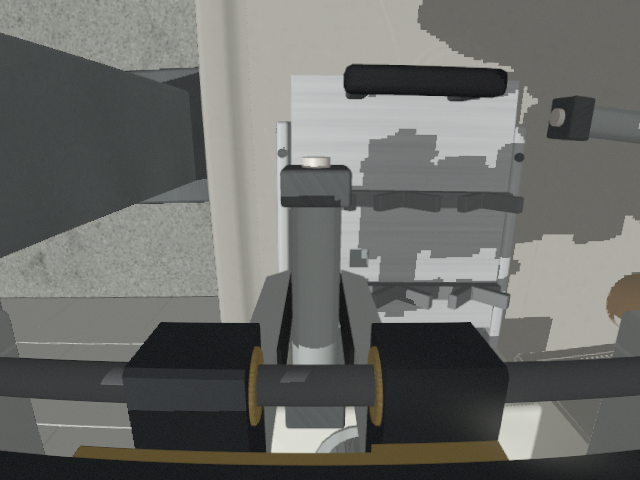

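```bash
python3 -m handwheel '[[[0,0.07,0.8,0,0,0.04,255],[0,0.07,1.4,0,0,0.04,255],[0,0.07,1.62,0,0,0.04,255],[0,0.07,1.62,0,0,0.04,255]]]' 40
```

```text
clock: 17.82
eef_pos: [0.4448, -0.0784, 0.0148]
orientation: [-2.255, -2.185, 0.001]
ft_force: [0.6, -0.1, -3.2]
opening: 0.225
grasp_force: 40.0
```

```bash
python3 -m handwheel '[[[0,0,0.1,0,0,0,255],[0,0,0.1,0,0,0,255]]]' 40 && python3 -m handwheel '[[[0,0,0,0,0,0,150],[0,0,0,0,0,0,150],[0,0,0,0,0,0,150]]]' 40 && python3 -m handwheel '[[[0,0,-1,0,0,0,150],[0,0,-2.2,0,0,0,150],[0,0,-3.7,0,0,0,150],[0,0,-5,0,0,0,110],[0,0,-5,0,0,0,110]]]' 40; python3 - <<'E'
from h import *
s=arm.get_state();print(s['eef_pos'])
m,p,d=snap('wrist','w12')
uv=proj(m,[[.4435,-.0785,.0516],[.475,.236,.014],[.66,-.01,.014]]).round().astype(int); print(uv)
x,y=uv[0];print(cols(m,d,[(x-60,y-110,x+60,y+110)],.05,.08))
E
```

```text
clock: 18.08
eef_pos: [0.446, -0.0788, 0.012]
orientation: [2.255, 2.185, 0.001]
ft_force: [0.7, -0.6, -3.7]
opening: 0.221
grasp_force: 40.0
clock: 18.45
eef_pos: [0.4459, -0.0787, 0.0118]
orientation: [2.255, 2.186, 0.001]
ft_force: [-1.7, 0.1, 0.8]
opening: 0.411
grasp_force: 0.0
clock: 19.08
eef_pos: [0.4484, -0.0796, 0.2158]
orientation: [2.25, 2.18, 0.007]
ft_force: [-0.1, -0.4, -1.1]
opening: 0.562
grasp_force: 0.0
[ 0.44841195 -0.0795574   0.21580644]
[[ 310  210]
 [ 333 -131]
 [ 517  132]]
[(array([442.5, -79.9]), array([127.2,  31.2]), 88.5, np.float64(0.0697))]
```

```bash
python3 -m handwheel '[[[1.5,0.1,-0.5,0,0,1,110],[3,0.2,-1,0,0,2,110],[4.5,0.3,-1,0,0,3,110],[6,0.39,-1,0,0,4,110],[7.5,0.39,-1,0,0,5,110]]]' 40 && python3 -m handwheel '[[[0,0,0,0,0,1,110],[0,0,0,0,0,2,110],[0,0,0,0,0,3,110],[0,0,0,0,0,4,110],[0,0,0,0,0,4.2,110]]]' && python3 - <<'E'
from h import *
m,p,d=snap('wrist','w13')
s=arm.get_state();print(s['eef_pos'],s['joint_pos'].round(2));Rm=R.from_rotvec(s['orientation']).as_matrix();print(np.degrees(np.arctan2(Rm[1,1],Rm[0,1])))
x,y=proj(m,[[.4733,.2361,.014]]).round().astype(int)[0];print(x,y)
o=cols(m,d,[(max(x-70,0),max(y-100,0),x+70,y+100)])[0];print(o)
print(tool(np.array([*o[0]/1000,-.0275])-s['eef_pos']))
E
```

```text
clock: 19.75
eef_pos: [0.4683, 0.1878, 0.2491]
orientation: [-2.935, -1.119, 0.006]
ft_force: [0.3, -1.2, 0.3]
opening: 0.566
grasp_force: 0.0
clock: 20.38
eef_pos: [0.4683, 0.1862, 0.2492]
orientation: [3.141, 0.002, -0.006]
ft_force: [0.3, -0.1, 0.1]
opening: 0.571
grasp_force: 0.0
[0.46850157 0.18623178 0.24956514] [ 0.24  0.14  1.51 -0.    1.5   1.81]
-89.94490128729905
271 193
(array([473.8, 236.4]), array([ 28.3, 127.5]), -3.5, np.float64(0.0305))
[ 0.15590042 -1.25974797  6.92513469]
```

```bash
python3 -m handwheel '[[[0.14,-1.26,0,0,0,0.35,110],[0.14,-1.26,1.5,0,0,0.35,110],[0.14,-1.26,3,0,0,0.35,110],[0.14,-1.26,4.5,0,0,0.35,110],[0.14,-1.26,6,0,0,0.35,110]]]' 40 && python3 -m handwheel '[[[0,0,0,0,0,0,110],[0,0,0,0,0,0,110]]]'
```

```text
clock: 21.05
eef_pos: [0.4744, 0.2367, 0.0091]
orientation: [3.14, -0.091, -0.0]
ft_force: [0.4, 0.9, -0.4]
opening: 0.566
grasp_force: 0.0
clock: 21.3
eef_pos: [0.4763, 0.2373, 0.0127]
orientation: [-3.139, 0.093, -0.003]
ft_force: [0.4, -1.0, 1.0]
opening: 0.57
grasp_force: 0.0
```

```bash
python3 -m handwheel '[[[-0.05,0.02,0.6,0,0,0.06,110],[-0.05,0.02,1,0,0,0.06,110],[-0.05,0.02,1,0,0,0.06,110]]]' 40 && python3 -m handwheel '[[[0,0,0,0,0,0,255],[0,0,0,0,0,0,255],[0,0,0,0,0,0,255],[0,0,0,0,0,0,255]]]' 40 && python3 -m handwheel '[[[0,0,-0.5,0,0,0,255],[0,0,-1.5,0,0,0,255],[0,0,-2.8,0,0,0,255],[0,0,-2.8,0,0,0,255]]]' 40; python3 - <<'E'
from h import *
s=arm.get_state();Rm=R.from_rotvec(s['orientation']).as_matrix();a=np.degrees(np.arctan2(Rm[1,1],Rm[0,1]));print(s['eef_pos'],a,'rot',(-1.7-a)/-10)
print(tool(np.array([.4953,-.0795,.0775])-s['eef_pos']))
E
```

```text
clock: 21.68
eef_pos: [0.4744, 0.2367, -0.0269]
orientation: [-3.139, 0.11, -0.005]
ft_force: [0.2, 0.4, 0.8]
opening: 0.569
grasp_force: 0.0
clock: 22.18
eef_pos: [0.4733, 0.2365, -0.0282]
orientation: [-3.139, 0.111, -0.001]
ft_force: [-0.8, 0.1, 3.7]
opening: 0.223
grasp_force: 40.0
clock: 22.68
eef_pos: [0.4759, 0.2372, 0.0868]
orientation: [-3.137, 0.111, -0.012]
ft_force: [-0.5, 0.3, -3.3]
opening: 0.222
grasp_force: 40.0
[0.47594276 0.23723764 0.08676868] -94.03987704635516 rot -9.233987704635515
[1.03896398 7.86536776 0.21478451]
```

```bash
python3 -m handwheel '[[[0.2,1.5,0,0,0,-1,255],[0.4,3,0,0,0,-2,255],[0.6,4.5,0,0,0,-3,255],[0.8,6,0,0,0,-4,255],[1.04,7.5,0,0,0,-5,255]]]' 40 && python3 -m handwheel '[[[0,0,0,0,0,-1,255],[0,0,0,0,0,-2,255],[0,0,0,0,0,-3,255],[0,0,0,0,0,-4,255],[0,0,0,0,0,-4.2,255]]]' && python3 - <<'E'
from h import *
s=arm.get_state();Rm=R.from_rotvec(s['orientation']).as_matrix();a=np.degrees(np.arctan2(Rm[1,1],Rm[0,1]));print(s['eef_pos'],a,'rot',(-1.7-a)/-10)
print(tool(np.array([.4953,-.0795,.0115])-s['eef_pos']))
E
```

```text
clock: 23.3
eef_pos: [0.4899, -0.0415, 0.0814]
orientation: [-2.918, -1.157, 0.005]
ft_force: [0.5, 0.2, -3.1]
opening: 0.222
grasp_force: 40.0
clock: 23.92
eef_pos: [0.4901, -0.0399, 0.0815]
orientation: [-2.315, -2.119, 0.003]
ft_force: [-0.4, 0.6, -2.5]
opening: 0.227
grasp_force: 40.0
[ 0.49011894 -0.03988199  0.08152503] -5.063177850783175 rot -0.3363177850783175
[-0.97597851  0.22301417  1.74933997]
```

```bash
python3 -m handwheel '[[[-0.98,0.2,0.3,0,0,-0.33,255],[-0.98,0.2,0.8,0,0,-0.33,255],[-0.98,0.2,1.4,0,0,-0.33,255],[-0.98,0.2,1.6,0,0,-0.33,255],[-0.98,0.2,1.6,0,0,-0.33,255]]]' 40 ; python3 - <<'E'
from h import *
s=arm.get_state();Rm=R.from_rotvec(s['orientation']).as_matrix();a=np.degrees(np.arctan2(Rm[1,1],Rm[0,1]));print(s['eef_pos'],a,'rot',(-1.7-a)/-10)
print(tool(np.array([.4953,-.0795,.0108])-s['eef_pos']))
E
```

```text
clock: 24.55
eef_pos: [0.4956, -0.0797, 0.0186]
orientation: [-2.255, -2.185, 0.001]
ft_force: [-0.0, 0.6, -2.5]
opening: 0.223
grasp_force: 40.0
[ 0.49562608 -0.07966367  0.01862166] -1.7880040912601232 rot -0.00880040912601232
[ 0.00373894 -0.00793274  0.19555762]
```

```bash
python3 -m handwheel '[[[0,0,0.2,0,0,0,255],[0,0,0.2,0,0,0,255]]]' 40 && python3 -m handwheel '[[[0,0,0,0,0,0,150],[0,0,0,0,0,0,150],[0,0,0,0,0,0,150]]]' 40 && python3 -m handwheel '[[[0,0,-1,0,0,0,150],[0,0,-2.2,0,0,0,150],[0,0,-3.7,0,0,0,150],[0,0,-5.2,0,0,0,110],[0,0,-6,0,0,0,110]]]' 40; python3 - <<'E'
from h import *
s=arm.get_state();print(s['eef_pos'])
m,p,d=snap('wrist','w14')
uv=proj(m,[[.4435,-.0785,.0516],[.4953,-.0795,.0516],[.66,-.01,.014]]).round().astype(int); print(uv)
for x,y in uv[:2]:print(cols(m,d,[(x-35,y-95,x+28,y+95)],.05,.08))
E
```

```text
clock: 24.8
eef_pos: [0.4962, -0.0798, 0.0113]
orientation: [-2.255, -2.187, 0.0]
ft_force: [0.7, 0.8, -2.6]
opening: 0.224
grasp_force: 40.0
clock: 25.18
eef_pos: [0.4967, -0.08, 0.0118]
orientation: [2.254, 2.187, 0.001]
ft_force: [-1.0, 0.3, -0.7]
opening: 0.41
grasp_force: 0.0
clock: 25.8
eef_pos: [0.4974, -0.0803, 0.2553]
orientation: [2.251, 2.184, 0.004]
ft_force: [0.5, -0.1, -1.4]
opening: 0.557
grasp_force: 0.0
[ 0.49743578 -0.08029808  0.25525917]
[[264 204]
 [313 203]
 [459 132]]
[(array([442.6, -79.7]), array([126.8,  31.5]), 88.1, np.float64(0.0699))]
[(array([498.4, -78.4]), array([126.5,  34.3]), 88.2, np.float64(0.068))]
```

View pics/w14.png

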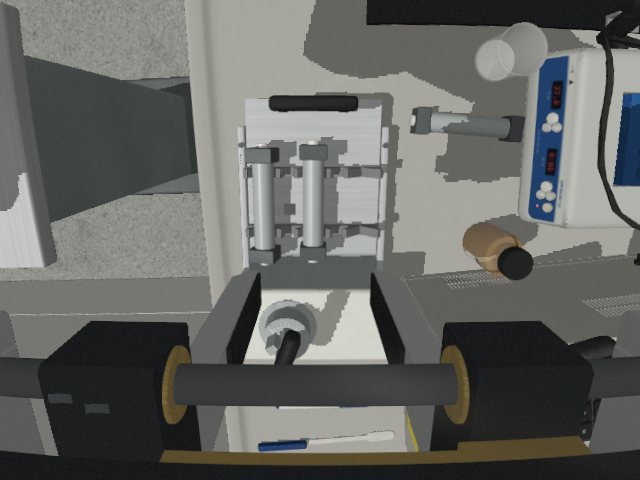

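```bash
python3 - <<'E'
from h import *
m,p,d=snap('wrist')
def blob(x0,y0,x1,y1,zl,zh):
    v,u=np.mgrid[y0:y1,x0:x1];P=cloud(m,d,np.c_[u.ravel(),v.ravel()]);k=(P[:,2]>zl)&(P[:,2]<zh)&(P[:,0]>.55); Q=P[k]; print(len(Q),Q.min(0).round(3),Q.max(0).round(3)) if len(Q) else print('none')
blob(455,215,540,290,.06,.12); blob(455,215,540,290,.088,.12)
blob(465,15,552,85,.03,.08); blob(465,15,552,85,.06,.08)
blob(510,100,560,220,.05,.15)
print(cols(m,d,[(405,100,526,145)]),cols(m,d,[(405,100,526,145)],.02))
print(plane(m,[(413,120),(523,128)],.025))
E
```

```text
2463 [ 0.651 -0.178  0.06 ] [ 0.75  -0.116  0.101]
897 [ 0.681 -0.173  0.088] [ 0.734 -0.122  0.101]
2446 [0.677 0.037 0.03 ] [0.751 0.094 0.068]
585 [0.677 0.044 0.06 ] [0.728 0.094 0.068]
2294 [ 0.738 -0.105  0.05 ] [0.758 0.022 0.073]
[(array([669.7,  -2.8]), array([130.7,  48.5]), 2.0, np.float64(0.0321))] [(array([670.1,  -3.1]), array([129.9,  48. ]), 2.3, np.float64(0.0321))]
[[ 0.60931061  0.00291357  0.025     ]
 [ 0.73416169 -0.00697222  0.025     ]]
```

```bash
python3 -m handwheel '[[[0.6,1,0,0,0,-1,130],[1.2,2,0,0,0,-2,130],[2,3,0,0,0,-3,130],[2,3,0,0,0,-4,130],[2,3,0,0,0,-5,130]]]' 40 && python3 -m handwheel '[[[0,0,0,0,0,-1,130],[0,0,0,0,0,-2,130],[0,0,0,0,0,-3,130],[0,0,0,0,0,-3.7,130],[0,0,0,0,0,-3.7,130]]]' && python3 - <<'E'
from h import *
m,p,d=snap('wrist','w15')
s=arm.get_state();print(s['eef_pos'],s['joint_pos'].round(2));Rm=R.from_rotvec(s['orientation']).as_matrix();a=np.degrees(np.arctan2(Rm[1,1],Rm[0,1]));print(a)
uv=proj(m,[[.67,-.002,.014]]).round().astype(int);print(uv)
x,y=uv[0];o=cols(m,d,[(x-60,max(y-120,0),x+60,min(y+120,479))])[0];print(o)
print(tool(np.array([*o[0]/1000,-.0275])-s['eef_pos']))
E
```

```text
clock: 26.52
eef_pos: [0.6182, -0.0029, 0.2486]
orientation: [-1.108, -2.936, 0.002]
ft_force: [-0.9, 0.3, -0.2]
opening: 0.489
grasp_force: 0.0
clock: 27.15
eef_pos: [0.6179, -0.0036, 0.2496]
orientation: [-0.132, -3.136, -0.0]
ft_force: [0.4, -0.4, -0.7]
opening: 0.489
grasp_force: 0.0
[ 0.61800965 -0.00356847  0.24985707] [-0.12  0.31  1.27  0.    1.56 -1.6 ]
85.12335643037557
[[320 245]]
(array([672.3, -13.3]), array([136. , 114.8]), 0.0, np.float64(0.04))
[-1.38920375 -0.12782621  6.93068935]
```

View pics/w15.png

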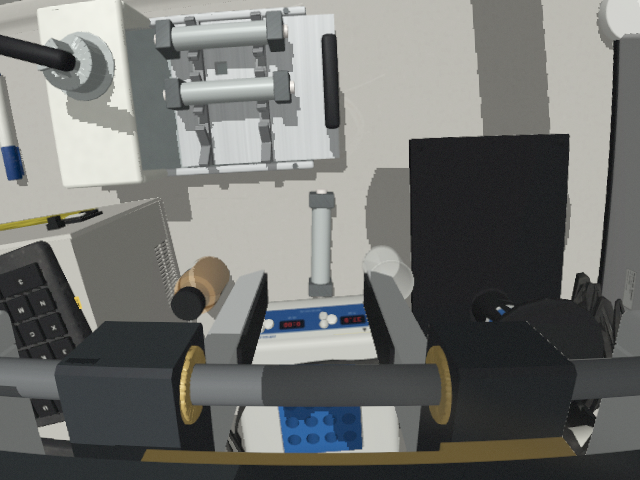

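```bash
python3 - <<'E'
from h import *
m,p,d=snap('wrist')
s=arm.get_state()
o=cols(m,d,[(300,180,345,299)],.012,.036)[0];print(o)
P=plane(m,[(322,193),(320.5,296)],.025);print(P)
print(tool(np.array([*o[0]/1000,-.0275])-s['eef_pos']))
E
```

```text
(array([669.,  -3.]), array([129.7,  48.1]), 0.2, np.float64(0.031))
[[ 0.60782633  0.00479545  0.025     ]
 [ 0.72873908 -0.00663381  0.025     ]]
[-1.27855074  0.12235224  6.93927289]
```

```bash
python3 -m handwheel '[[[-1.26,0.16,0,0,0,0,130],[-1.26,0.16,1.5,0,0,0,130],[-1.26,0.16,3,0,0,0,130],[-1.26,0.16,4.5,0,0,0,130],[-1.26,0.16,5.5,0,0,0,130]]]' 40 && python3 -m handwheel '[[[0,0,0,0,0,0,130],[0,0,0,0,0,0,130]]]'; python3 - <<'E'
from h import *
m,p,d=snap('wrist','w16')
s=arm.get_state();print(s['eef_pos'],tool(np.array([.668,-.001,-.0275])-s['eef_pos']))
E
```

```text
clock: 27.88
eef_pos: [0.6673, -0.0012, 0.0277]
orientation: [-0.133, -3.135, -0.0]
ft_force: [-0.2, 0.1, 0.3]
opening: 0.49
grasp_force: 0.0
clock: 28.12
eef_pos: [0.6708, -0.0016, 0.0329]
orientation: [0.131, 3.136, -0.0]
ft_force: [0.7, 0.4, -0.2]
opening: 0.49
grasp_force: 0.0
[ 0.6713961  -0.0016688   0.03368637] [0.09261958 0.00976243 1.52927169]
```

View pics/w16.png

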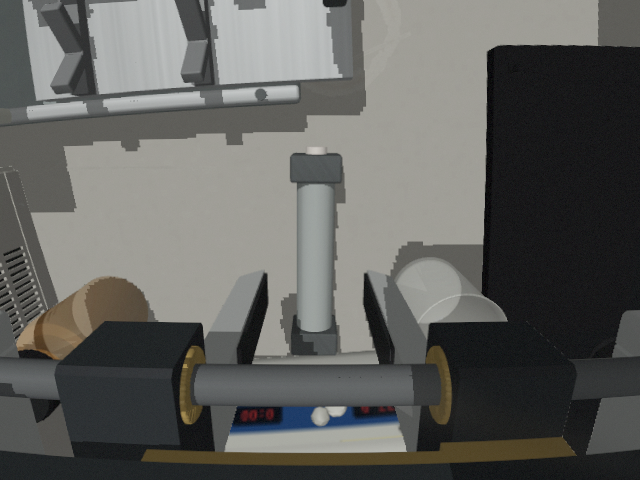

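```bash
python3 -m handwheel '[[[0.08,0,0.6,0,0,0,130],[0.08,0,1.2,0,0,0,130],[0.08,0,1.5,0,0,0,130],[0.08,0,1.5,0,0,0,130]]]' 40 && python3 -m handwheel '[[[0,0,0,0,0,0,255],[0,0,0,0,0,0,255],[0,0,0,0,0,0,255],[0,0,0,0,0,0,255]]]' 40
```

```text
clock: 28.68
eef_pos: [0.6667, -0.0012, -0.028]
orientation: [0.13, 3.138, -0.0]
ft_force: [-0.0, -0.6, 1.7]
opening: 0.492
grasp_force: 0.0
clock: 29.18
eef_pos: [0.6668, -0.0014, -0.0279]
orientation: [0.13, 3.137, -0.0]
ft_force: [0.1, -0.3, 3.3]
opening: 0.221
grasp_force: 40.0
```

```bash
python3 -m handwheel '[[[0,0,-0.5,0,0,0,255],[0,0,-1.5,0,0,0,255],[0,0,-2.8,0,0,0,255],[0,0,-2.8,0,0,0,255]]]' 40; python3 - <<'E'
from h import *
s=arm.get_state();Rm=R.from_rotvec(s['orientation']).as_matrix();a=np.degrees(np.arctan2(Rm[1,1],Rm[0,1]));print(s['eef_pos'],a,'rot',(-1.7-a)/-10)
print(tool(np.array([.5473,-.0811,.085])-s['eef_pos']))
E
```

```text
clock: 29.68
eef_pos: [0.6695, -0.0014, 0.0876]
orientation: [0.13, 3.13, -0.001]
ft_force: [-0.1, 0.6, -3.1]
opening: 0.218
grasp_force: 40.0
[ 0.66946912 -0.00139624  0.08761893] 85.25077037671791 rot 8.69507703767179
[ 2.87923521 -2.23862384  0.03991886]
```

```bash
python3 -m handwheel '[[[0.8,-0.6,0,0,0,1,255],[1.6,-1.2,0,0,0,2,255],[2.4,-1.8,0,0,0,3,255],[2.88,-2.24,0,0,0,4,255],[2.88,-2.24,0,0,0,5,255]]]' 40 && python3 -m handwheel '[[[0,0,0,0,0,1,255],[0,0,0,0,0,2,255],[0,0,0,0,0,3,255],[0,0,0,0,0,3.7,255],[0,0,0,0,0,3.7,255]]]' && python3 - <<'E'
from h import *
s=arm.get_state();Rm=R.from_rotvec(s['orientation']).as_matrix();a=np.degrees(np.arctan2(Rm[1,1],Rm[0,1]));print(s['eef_pos'],a,'rot',(-1.7-a)/-10)
print(tool(np.array([.5473,-.0805,.0115])-s['eef_pos']))
E
```

```text
clock: 30.3
eef_pos: [0.5402, -0.0813, 0.0812]
orientation: [-1.453, -2.78, 0.002]
ft_force: [0.3, 0.0, -2.8]
opening: 0.222
grasp_force: 40.0
clock: 30.92
eef_pos: [0.5424, -0.0805, 0.0814]
orientation: [-2.251, -2.187, 0.003]
ft_force: [0.6, 0.0, -2.2]
opening: 0.227
grasp_force: 40.0
[ 0.5424335  -0.08047559  0.08144527] -1.6703488390524595 rot 0.00296511609475405
[1.24774221e-03 1.27921989e-01 1.74818461e+00]
```

```bash
python3 -m handwheel '[[[0,0.11,0.5,0,0,0,255],[0,0.11,1.1,0,0,0,255],[0,0.11,1.6,0,0,0,255],[0,0.11,1.6,0,0,0,255]]]' 40 ; python3 - <<'E'
from h import *
s=arm.get_state()
print(s['eef_pos'],tool(np.array([.5473,-.0805,.0108])-s['eef_pos']))
E
```

```text
clock: 31.42
eef_pos: [0.546, -0.0804, 0.017]
orientation: [-2.25, -2.186, 0.004]
ft_force: [0.4, 0.6, -1.7]
opening: 0.225
grasp_force: 40.0
[ 0.54597412 -0.08038853  0.01702113] [-0.00204439  0.03407119  0.15533983]
```

```bash
python3 -m handwheel '[[[0,0.02,0.15,0,0,0,255],[0,0.02,0.15,0,0,0,255]]]' 40 && python3 -m handwheel '[[[0,0,0,0,0,0,150],[0,0,0,0,0,0,150],[0,0,0,0,0,0,150]]]' 40 && python3 -m handwheel '[[[0,0,-1,0,0,0,150],[0,0,-2.2,0,0,0,150],[0,0,-3.7,0,0,0,150],[0,0,-5.2,0,0,0,110],[0,0,-6,0,0,0,110]]]' 40; python3 - <<'E'
from h import *
s=arm.get_state();print(s['eef_pos'])
m,p,d=snap('wrist','w17')
uv=proj(m,[[.4435,-.0785,.0516],[.4953,-.0795,.0516],[.5473,-.081,.0516]]).round().astype(int); print(uv)
for x,y in uv:print(cols(m,d,[(x-24,y-85,x+24,y+85)],.054,.08))
vv,uu=np.nonzero(p.max(2)<60); P=cloud(m,d,np.c_[uu,vv])
k=(abs(P[:,0]-.495)<.06)&(abs(P[:,1]-.02)<.03)&(P[:,2]>.06)&(P[:,2]<.1)
print(k.sum(),cv2.minAreaRect((P[k][:,:2]*1000).astype(np.float32)))
def tube(x0):
    v,u=np.mgrid[100:330,150:480];Q=cloud(m,d,np.c_[u.ravel(),v.ravel()])
    for y in(-.11,-.08,-.05): # tube crest height and position
        q=Q[(abs(Q[:,0]-x0)<.013)&(abs(Q[:,1]-y)<.006)&(Q[:,2]>.045)]; print(y,len(q), q.max(0).round(4) if len(q) else '', q[:,0].mean().round(4) if len(q) else '',end=' | ')
    print()
for x in(.4435,.4953,.5473): tube(x)
E
```

```text
clock: 31.68
eef_pos: [0.5494, -0.0811, 0.0135]
orientation: [2.254, 2.187, 0.0]
ft_force: [-0.0, 0.5, -2.0]
opening: 0.225
grasp_force: 40.0
clock: 32.05
eef_pos: [0.5497, -0.0812, 0.0139]
orientation: [2.254, 2.186, 0.001]
ft_force: [0.6, 0.8, 0.3]
opening: 0.408
grasp_force: 0.0
clock: 32.67
eef_pos: [0.5504, -0.0813, 0.2575]
orientation: [2.251, 2.184, 0.005]
ft_force: [0.6, -0.6, -0.9]
opening: 0.557
grasp_force: 0.0
[ 0.55041392 -0.08134944  0.25750692]
[[214 204]
 [263 204]
 [312 203]]
[(array([441.6, -79.5]), array([128.1,  30.5]), 88.2, np.float64(0.0708))]
[(array([495.3, -78.3]), array([127.7,  27.9]), 88.2, np.float64(0.0681))]
[(array([546.1, -83.4]), array([126.6,  28.3]), 88.3, np.float64(0.0694))]
1294 ((498.9261779785156, 20.409404754638672), (13.934722900390625, 82.0055160522461), 88.25332641601562)
-0.11 259 [ 0.4564 -0.1042  0.0641] 0.445 | -0.08 248 [ 0.454  -0.074   0.0655] 0.4449 | -0.05 264 [ 0.4561 -0.044   0.0642] 0.4458 | 
-0.11 256 [ 0.5083 -0.1042  0.0647] 0.4963 | -0.08 241 [ 0.5064 -0.074   0.0647] 0.4964 | -0.05 283 [ 0.5083 -0.044   0.0637] 0.4966 | 
-0.11 258 [ 0.5602 -0.1041  0.0648] 0.5473 | -0.08 238 [ 0.5577 -0.0741  0.0643] 0.5471 | -0.05 285 [ 0.5597 -0.044   0.0649] 0.5472 |
```

```bash
python3 -m handwheel '[[[1.2,-0.6,0,0,0,0,255],[2.4,-1.2,0,0,0,0,255],[3.2,-1.38,0,0,0,0,255],[3.2,-1.38,1.3,0,0,0,255],[3.2,-1.38,2.6,0,0,0,255]]]' 40 && python3 -m handwheel '[[[0,0,1,0,0,0,255],[0,0,2,0,0,0,255],[0,0,2.6,0,0,0,255],[0,0,2.6,0,0,0,255]]]'; python3 - <<'E'
from h import *
s=arm.get_state();print(s['eef_pos'],tool(np.array([.499,.048,.029])-s['eef_pos']))
E
```

```text
clock: 33.35
eef_pos: [0.4981, 0.0492, 0.1485]
orientation: [2.252, 2.187, 0.003]
ft_force: [0.7, -0.1, -0.3]
opening: 0.072
grasp_force: 0.0
clock: 33.85
eef_pos: [0.4958, 0.0486, 0.0434]
orientation: [-2.253, -2.185, 0.005]
ft_force: [-0.8, -0.1, 0.4]
opening: 0.006
grasp_force: 0.0
[0.49575089 0.04861532 0.04340329] [-0.01290624  0.08341825  0.35967848]
```

```bash
python3 -m handwheel '[[[0,0.08,0.36,0,0,0,255],[0,0.08,0.36,0,0,0,255],[-0.2,0.08,0.36,0,0,0,255],[-0.35,0.08,0.36,0,0,0,255],[-0.5,0.08,0.36,0,0,0,255]]]' 40 && python3 -m handwheel '[[[-0.25,0,0,0,0,0,255],[-0.5,0,0,0,0,0,255],[-0.75,0,0,0,0,0,255],[-1,0,0,0,0,0,255],[-1.25,0,0,0,0,0,255]]]'  && python3 -m handwheel '[[[-0.25,0,0,0,0,0,255],[-0.5,0,0,0,0,0,255],[-0.75,0,0,0,0,0,255],[-0.95,0,0,0,0,0,255],[-1.1,0,0,0,0,0,255]]]'
```

```text
clock: 34.48
eef_pos: [0.5011, 0.0284, 0.0316]
orientation: [2.256, 2.186, 0.003]
ft_force: [0.1, 2.7, 2.3]
opening: 0.003
grasp_force: 1.1
clock: 35.1
eef_pos: [0.499, -0.0223, 0.0309]
orientation: [2.255, 2.187, 0.0]
ft_force: [0.3, 3.3, 2.1]
opening: 0.006
grasp_force: 1.2
clock: 35.72
eef_pos: [0.4975, -0.066, 0.0308]
orientation: [-2.255, -2.187, 0.0]
ft_force: [1.0, 3.0, 1.2]
opening: 0.006
grasp_force: 1.2
```

```bash
python3 -m handwheel '[[[-0.15,0,0,0,0,0,255],[-0.25,0,0,0,0,0,255],[-0.25,0,0,0,0,0,255]]]' && python3 -m handwheel '[[[-0.05,0,0,0,0,0,255],[-0.05,0,0,0,0,0,255]]]'
```

```text
clock: 36.1
eef_pos: [0.4973, -0.0729, 0.0309]
orientation: [-2.255, -2.182, -0.006]
ft_force: [1.0, 8.5, 1.5]
opening: 0.003
grasp_force: 4.5
clock: 36.35
eef_pos: [0.4973, -0.0729, 0.0309]
orientation: [-2.254, -2.18, -0.009]
ft_force: [2.2, 14.4, 3.5]
opening: 0.003
grasp_force: 6.9
```

```bash
python3 -m handwheel '[[[0.4,0,0,0,0,0,255],[0.4,0,-1.4,0,0,0,200],[0.4,0,-2.9,0,0,0,100],[0.4,0,-4.4,0,0,0,100],[0.4,0,-5.9,0,0,0,100]]]' 50 && python3 -m handwheel '[[[-1.2,-0.3,0,0,0,0.6,100],[-2.4,-0.6,0,0,0,1.2,100],[-3.5,-0.8,0,0,0,1.95,100],[-3.5,-0.8,0,0,0,1.95,100]]]'; python3 - <<'E'
from h import *
s=arm.get_state();Rm=R.from_rotvec(s['orientation']).as_matrix();a=np.degrees(np.arctan2(Rm[1,1],Rm[0,1]))
m,p,d=snap('wrist','w18')
vv,uu=np.nonzero(p.max(2)<60); P=cloud(m,d,np.c_[uu,vv])
k=(abs(P[:,0]-.466)<.05)&(abs(P[:,1]+.198)<.05)&(P[:,2]>.13)&(P[:,2]<.2)
r=cv2.minAreaRect((P[k][:,:2]*1000).astype(np.float32));print(k.sum(),np.median(P[k][:,2]),r)
k=(abs(P[:,0]-.495)<.06)&(abs(P[:,1]+.09)<.03)&(P[:,2]>.06)&(P[:,2]<.1)
print(k.sum(),cv2.minAreaRect((P[k][:,:2]*1000).astype(np.float32)))
print(s['eef_pos'],a,tool(np.array([.4657,-.1983,.12])-s['eef_pos']))
E
```

```text
clock: 36.98
eef_pos: [0.497, -0.062, 0.2687]
orientation: [2.254, 2.187, -0.003]
ft_force: [1.3, -1.0, 0.9]
opening: 0.395
grasp_force: 0.0
clock: 37.48
eef_pos: [0.4602, -0.2033, 0.2663]
orientation: [2.596, 1.768, -0.004]
ft_force: [0.3, 1.1, -0.4]
opening: 0.61
grasp_force: 0.0
1180 0.17490663049971195 ((465.5672607421875, -197.59417724609375), (61.725040435791016, 13.357723236083984), 68.51529693603516)
1298 ((494.5865478515625, -89.66699981689453), (14.117452621459961, 82.49765014648438), 87.99518585205078)
[ 0.46024243 -0.20333362  0.26630377] -21.494298841034713 [0.16947307 0.08636935 3.65735794]
```

```bash
python3 -m handwheel '[[[0.17,0.09,0,0,0,0,100],[0.17,0.09,1.5,0,0,0,100],[0.17,0.09,3,0,0,0,100],[0.17,0.09,3.68,0,0,0,100],[0.17,0.09,3.68,0,0,0,100]]]' 50 && python3 -m handwheel '[[[0,0,0,0,0,0,255],[0,0,0,0,0,0,255],[0,0,0,0,0,0,255],[0,0,0,0,0,0,255],[0,0,0,0,0,0,255]]]' 50
```

```text
clock: 38.15
eef_pos: [0.4662, -0.1929, 0.1178]
orientation: [-2.587, -1.774, 0.003]
ft_force: [-0.0, -0.1, 0.3]
opening: 0.608
grasp_force: 0.0
clock: 38.78
eef_pos: [0.4673, -0.1955, 0.12]
orientation: [2.593, 1.773, 0.0]
ft_force: [0.1, 0.8, 0.9]
opening: 0.148
grasp_force: 50.0
```

```bash
python3 -m handwheel '[[[0,0,-0.1,0,0,0,255],[0,0,-0.2,0,0,0,255],[0,0,-0.2,0,0,0,255]]]' 50
```

```text
clock: 39.15
eef_pos: [0.4671, -0.1955, 0.1268]
orientation: [-2.592, -1.773, 0.001]
ft_force: [1.5, -3.2, -15.0]
opening: 0.146
grasp_force: 50.0
```

```bash
python3 -m handwheel '[[[0,0.01,0,0,0,0.8,255],[-0.01,0.02,0,0,0,1.6,255],[-0.015,0.03,0,0,0,2.4,255],[-0.02,0.04,0,0,0,3.2,255],[-0.025,0.05,0,0,0,4,255]]]' 50 && python3 -m handwheel '[[[0,0.01,0,0,0,0.8,255],[0,0.02,0,0,0,1.6,255],[-0.01,0.03,0,0,0,2.4,255],[-0.015,0.04,0,0,0,3,255],[-0.015,0.04,0,0,0,3,255]]]' 50
```

```text
clock: 39.78
eef_pos: [0.4687, -0.197, 0.1269]
orientation: [-3.044, -0.773, 0.001]
ft_force: [3.0, -2.3, -15.0]
opening: 0.142
grasp_force: 50.0
clock: 40.4
eef_pos: [0.469, -0.1986, 0.127]
orientation: [-3.141, 0.033, 0.001]
ft_force: [3.2, -1.4, -15.0]
opening: 0.147
grasp_force: 50.0
```

```bash
python3 -m handwheel '[[[0,0,0.2,0,0,0,255],[0,0,0.4,0,0,0,255],[0,0,0.6,0,0,0,255],[0,0,0.68,0,0,0,255],[0,0,0.68,0,0,0,255]]]' 50
```

```text
clock: 41.02
eef_pos: [0.4693, -0.1987, 0.1026]
orientation: [3.141, -0.034, 0.002]
ft_force: [-1.0, 1.1, 4.7]
opening: 0.143
grasp_force: 50.0
```

```bash
python3 -m handwheel '[[[0,0,0,0,0,0,100],[0,0,0,0,0,0,100],[0,0,0,0,0,0,100],[0,0,-1.2,0,0,0,100],[0,0,-2.5,0,0,0,100]]]' 50 && python3 -m handwheel '[[[0,0,-1.5,0,0,0,100],[0,0,-2.5,0,0,0,100],[0,0,-2.5,0,0,0,100]]]'; python3 - <<'E'
from h import *
m,p,d=snap('wrist','w19')
vv,uu=np.nonzero(p.max(2)<60); P=cloud(m,d,np.c_[uu,vv])
k=(abs(P[:,0]-.466)<.05)&(abs(P[:,1]+.198)<.05)&(P[:,2]>.13)&(P[:,2]<.2)
print(k.sum(),np.median(P[k][:,2]),cv2.minAreaRect((P[k][:,:2]*1000).astype(np.float32)))
k=(abs(P[:,0]-.495)<.06)&(abs(P[:,1]+.09)<.03)&(P[:,2]>.06)&(P[:,2]<.1)
print(k.sum(),cv2.minAreaRect((P[k][:,:2]*1000).astype(np.float32)))
v,u=np.mgrid[0:330,0:640];Q=cloud(m,d,np.c_[u.ravel(),v.ravel()])
for x0 in(.4405,.4925,.5445): # visible column ends in front of hood (y about -.135 block)
    q=Q[(abs(Q[:,0]-x0)<.02)&(abs(Q[:,1]+.14)<.016)&(Q[:,2]>.05)&(Q[:,2]<.085)]; print(x0,len(q),q.mean(0).round(4) if len(q) else '',q[:,2].max().round(4) if len(q) else '')
s=arm.get_state();print(s['eef_pos'],s['opening'],s['ft_force'])
E
```

```text
clock: 41.65
eef_pos: [0.4684, -0.1984, 0.2008]
orientation: [-3.14, 0.034, 0.003]
ft_force: [0.2, 0.0, -0.2]
opening: 0.606
grasp_force: 0.0
clock: 42.02
eef_pos: [0.4707, -0.1998, 0.3039]
orientation: [3.138, -0.034, 0.01]
ft_force: [-0.1, 0.6, -0.4]
opening: 0.605
grasp_force: 0.0
928 0.15753612321793817 ((465.7298278808594, -198.65013122558594), (13.862849235534668, 61.5101318359375), 88.6283187866211)
1009 ((495.3941650390625, -90.1622543334961), (14.204947471618652, 82.22223663330078), 87.71326446533203)
0.4405 548 [ 0.4419 -0.1416  0.0622] 0.0694
0.4925 616 [ 0.4933 -0.1414  0.0626] 0.0681
0.5445 561 [ 0.5442 -0.144   0.0631] 0.069
[ 0.46952875 -0.1991004   0.30150052] 0.609639181487812 [-0.42052879 -0.00269931 -0.1939397 ]
```

Bar top is at 0.1575 m, the pin-down height, the bar angle is −1.4°, the handle is home, and all column ends are at seat height. Handing in.

```bash
python3 -c "
from rig import job
print(job.hand_in())"
```

```text
the job is handed in; nothing more can be done
None
```

The job is handed in at about 42 s of the 210 s: by the last depth readings the three columns are seated, the cradle is home and the pin is down and turned back, but the hand-in gave no verdict, and I viewed 15 pictures where the limit was 14.

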